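# Gauge the bores of the bearing blocks

## Robot

A 7-joint arm with a two-finger parallel gripper is mounted at the origin on a cart in front of the work surface, level with it; the furniture and walls round the work are solid. World frame = base frame: x ahead of the robot, y to its left, z up, the work surface at z = 0. Lengths are in m, angles in rad, forces in N, time in s.
With the tool pointing down it reaches from about 0.425 to 0.875 m from the base axis. Payload 4.7 kg.
Tool frame: the origin (TCP) lies between the finger pads; the fingertips stand 8 mm ahead of it and the grasp point (between the pads) lies 11 mm behind it; z points along the fingers, y is the direction in which the jaws open and shut (so a half turn about z gives the same grasp; the last joint's range is limited). The gripper opens to 87 mm and grips with 3 to 60 N. Pads are 19 mm wide; open, the fingers measure 117 mm over their backs; the gripper's body (75 mm by 190 mm) begins 51 mm behind the grasp point.
Start: joints at [-1.313, 0.321, -0.07, 1.45, 0.023, 1.371, -0.057], TCP at [0.157, 0.631, 0.231] pointing down, gripper open.
Joint ranges: [-2.86, 2.86], [-0.3, 2.09], [-1.38, 1.24], [0.06, 2.45], [-1.56, 4.7], [0.09, 2.05], [-2.69, 2.69]. Speed limits (rad/s): [2.57, 2.57, 3.14, 3.14, 3.14, 3.14, 3.14].

## Interface

Orientations are given as a rotation vector (axis times angle).
In Python, from bench import ctrl, optics, ticket gives the robot as it stands.
- The arm moves only by the tool play_rows, never from a script. Its argument "motion" is a list of rows, each a list of 5 numbers: the closure, from 0 (fully open) to 1 (shut), then the shift along the tool's x, y, z in cm, then the turn about the tool's z in rad. In form: [[jaw, tx, ty, tz, spin], ...]. A call has 1 to 20 rows; each row shifts and turns the commanded pose from where the row before left it, along the tool's axes as they then stand; what a row does not reach is not made up. A row lasts 1/8 s, in which the tool goes at most 62.5 mm and 10.7 degrees, less where a joint would pass 70% of its speed; a pose out of reach is approached as far as the arm can. A call is refused whole if a number of a shift passes 6.25 or a number of a turn 0.188, either way. A call with a gripper value outside its range is refused whole. The fingers move at their own pace and stop on an object; "force" is the grip in N (left out, the last holds). Time passes only in rows, so rows that do not move let the fingers close. It gives the time, the measured TCP pose, the force and the opening at its end, in the units of the state.
- ctrl.get_state(): the state, without advancing time (a new reading comes with each control period).
- optics.get_image(name): name is "side" or "top"; returns the picture (384x512x3 uint8, red, green, blue); there is no depth.
- optics.calibration(name): a dict with "K" (3x3 intrinsics, pixels), "distortion" ([k1, k2, p1, p2, k3] as OpenCV has them; the pictures are not rectified), "pose" (4x4, takes a point from camera to world coordinates). Camera axes: x right, y down, z forward; pixel columns grow to the right and rows downward; lengths in m; the calibration is good to about 2 mm. A picture is of the moment at which its call begins. calibration takes no time and is no camera call.
- ticket.close_job(): hands the job in, once; it reports no verdict.
The state is a dict: "time": time; "joint_positions": joint angles; "qd": joint speeds; "joint_torque": joint torques, N m; "position": TCP position; "tool_rot": TCP orientation; "ft_force": force on the tool from outside, world axes, zero at the start; "torque": the same for the moment, N m; "grip_width": opening from 0.0 (shut) to 1.0 (fully open).
Only numpy, scipy, OpenCV 4.12 (cv2) and the standard library are available. Lean on these libraries where they do the work, as an engineer would, in place of code of your own. Each camera call takes 0.05 s, during which the arm holds its last target.

## Task

Stand every bearing block on the bench in a nest of the gauging rack. Then check the bores with the plug gauge in the order blue, green, yellow: for each block push the go end fully home, draw it out, then press the no-go end gently, with a few newtons, and squarely on the bore's mouth for about half a second to confirm that it does not go in. Finally lay the gauge back in its cradle and leave the blocks standing in the rack; the liners are delicate, so hold the blocks with a light grip (under 60 N), never press the gauge on one with more than 25 N, and leave the other things on the bench alone.

Things in the scene. Friction and masses are not known exactly. Their poses are not given: they have to be found in the camera images.
- block_blue: loose white bearing block with blue top plate, 0.22 to 0.4 kg, 56 mm (its x) x 44 mm (its y) x 62 mm high; origin at its underside's centre, z up. A 26 mm round bore with 1.5 mm chamfers runs right through it along y, 35 mm above the underside; both mouths are alike and either serves for either end of the gauge. Grip from above on the plain +x and -x faces. May be absent.
- block_green: loose white bearing block with green top plate, 0.22 to 0.4 kg, 56 mm (its x) x 44 mm (its y) x 62 mm high; origin at its underside's centre, z up. A 26 mm round bore with 1.5 mm chamfers runs right through it along y, 35 mm above the underside; both mouths are alike and either serves for either end of the gauge. Grip from above on the plain +x and -x faces. May be absent.
- block_yellow: loose white bearing block with yellow top plate, 0.22 to 0.4 kg, 56 mm (its x) x 44 mm (its y) x 62 mm high; origin at its underside's centre, z up. A 26 mm round bore with 1.5 mm chamfers runs right through it along y, 35 mm above the underside; both mouths are alike and either serves for either end of the gauge. Grip from above on the plain +x and -x faces. May be absent.
- bore_blue (a point): centre of the blue block's bore, half way through it (22 mm from each mouth), 35 mm above the block's underside; axes as the block's, bore along y
- bore_green (a point): centre of the green block's bore, half way through it (22 mm from each mouth), 35 mm above the block's underside; axes as the block's, bore along y
- bore_yellow (a point): centre of the yellow block's bore, half way through it (22 mm from each mouth), 35 mm above the block's underside; axes as the block's, bore along y
- gauge: loose steel double-ended plug gauge, 0.2 to 0.37 kg, 142 mm long. Origin on its axis mid-handle, x towards the go end. Round dark handle 20 mm thick, x -36 to 36, to be gripped at its middle from above (it balances within 5 mm of there). Hexagonal flanges, 31 mm across flats, 36 mm across corners, 6 mm thick, at x = 36 to 42 on both sides. Plugs: see go_tip and nogo_tip.
- go_seat (a point): point on the gauge's axis 64 mm from its origin towards the go end (22 mm from the flange face): it coincides with the centre of the bore when the go end is fully home, with the flange against the block's face
- go_tip (a point): end of the go plug on the axis, 78 mm from the gauge's origin on its +x side. The go plug (green ring on the handle beside it) is 23.6 mm in diameter and 36 mm long from the flange, its last 3 mm tapered to 17.6 mm
- nogo_tip (a point): end face of the no-go plug on the axis, 64 mm from the gauge's origin on its -x side. The no-go plug (red ring on the handle beside it) is shorter and thicker: 30 mm in diameter, 22 mm long from the flange
- rack: gauging rack fixed to the bench: aluminium plate 268 mm (its x) x 74 mm (its y) x 10 mm, origin at its underside's centre, with three nests in a row along its x. A block stands in a nest with its x along the rack's x, either way round; the bores then lie along the rack's y, 45 mm above the bench, and both mouths are free.
- nest_0 (a point): centre of nest 0, 10 mm above the bench, at rack x = -90 mm: place of a block's underside centre. Two black lips, 10 mm high, stand 60 mm apart (inside) along the rack's x, and four steel posts, 36 mm high, 48 mm apart along its y, so a block has 2 mm play each way and, when pressed, slides until it meets the posts. Between the two posts before a bore 42 mm are open, and the posts reach 8 mm out from there
- nest_1 (a point): centre of nest 1, 10 mm above the bench, at rack x = 0 mm: place of a block's underside centre. Two black lips, 10 mm high, stand 60 mm apart (inside) along the rack's x, and four steel posts, 36 mm high, 48 mm apart along its y, so a block has 2 mm play each way and, when pressed, slides until it meets the posts. Between the two posts before a bore 42 mm are open, and the posts reach 8 mm out from there
- nest_2 (a point): centre of nest 2, 10 mm above the bench, at rack x = 90 mm: place of a block's underside centre. Two black lips, 10 mm high, stand 60 mm apart (inside) along the rack's x, and four steel posts, 36 mm high, 48 mm apart along its y, so a block has 2 mm play each way and, when pressed, slides until it meets the posts. Between the two posts before a bore 42 mm are open, and the posts reach 8 mm out from there
- cradle: gauge cradle fixed to the bench: aluminium plate 100 mm (its x) x 60 mm (its y) x 10 mm, origin at its underside's centre, with two black V saddles 8 mm thick at x = -26 and 26 mm, 44 mm high at the sides. The gauge's handle lies in them along the cradle's x, either way round, with its flanges outside; 44 mm between the saddles are free for the fingers.
- cradle_seat (a point): where the gauge's origin rests in the cradle, 45 mm above the bench; axes as the cradle's; the gauge has about 6 mm of play along x either way
- bottle_white: white reagent bottle with dark blue cap, 56 mm diameter, 102 mm high, loose, bystander; origin at the centre of its underside
- dish: clear round dish, 60 mm diameter, 12 mm high, loose, bystander; origin at the centre of its underside
- timer: white bench timer with a red and a black button, 52 x 66 x 24 mm, loose, bystander; origin at the centre of its underside
There are look-alikes about, which are no part of the job. Leave any turquoise look-alike of the block_green alone.

How it is judged:
By the outcome, as a careful person would: the job done as asked, in the order asked, and still so for the second after the job is handed in, with the robot touching nothing.
Of block_blue, block_green, block_yellow only 2 to 3 are there at a start; the rules pass over those that are not, and their reading is None.
At some moment in a run one of block_blue, block_green, block_yellow, gauge may be knocked a few centimetres aside while the robot is not near it.
It also fails if it takes over 210 s, if anything falls off the work surface, if the arm or the gripper's body presses on something with over 40 N, if the wrist force passes 120 N, or if a joint passes its speed limit or range.

## Working session

There is one attempt and no reset: what is moved stays moved. The work goes in short steps, Python scripts to look and compute and a tool call to move; the robot and the scene stay as the last step left them, time stands still between calls to the robot, and variables do not carry over. Pictures are saved under pics/ and viewed, and the job is handed in when it is done.

Besides the shell and the picture viewer there is one more tool, called in YAML: its name, and indented under it one key for each argument. play_rows: Moves the arm, as the interface text tells. Its arguments: {"type":"object","properties":{"motion":{"type":"array"},"force":{"type":"number"}},"required":["motion"]}

```bash
ls; mkdir -p pics
python3 - <<'E'
from bench import ctrl, optics, ticket
import cv2, json
s=ctrl.get_state(); print(s)
for n in ["side","top"]:
    c=optics.calibration(n); print(n,c)
    cv2.imwrite(f"pics/{n}0.png",optics.get_image(n)[:,:,::-1])
E
```

```text
pics
{'time': 0.0, 'joint_positions': array([-1.31292249,  0.32183797, -0.07005393,  1.45167803,  0.02261241,
        1.37078545, -0.05688392]), 'qd': array([ 0.00107387,  0.00091646,  0.00165996,  0.00015433, -0.00042204,
        0.00090664,  0.00011258]), 'joint_torque': array([-3.52912475e-04, -4.91286314e+01, -4.04089121e-01, -3.12530923e+01,
       -6.38570962e-02,  4.39431961e-02,  1.77904080e-04]), 'position': array([0.15682939, 0.63024401, 0.22945001]), 'tool_rot': array([-3.81926390e-01, -3.11817384e+00,  3.01429192e-03]), 'ft_force': array([ 0.04467518,  0.40231518, -0.02258803]), 'torque': array([-0.01455937, -0.04958972,  0.05180641]), 'grip_width': 1.0050857138365075}
side {'K': array([[453.81999614,   0.        , 251.48826748],
       [  0.        , 453.81999614, 188.94185814],
       [  0.        ,   0.        ,   1.        ]]), 'distortion': array([-0.10842136,  0.        ,  0.        ,  0.        ,  0.        ]), 'pose': array([[ 0.97874237, -0.09659954,  0.1809196 ,  0.31067885],
       [-0.20387673, -0.55420461,  0.80702635, -0.9585147 ],
       [ 0.0223081 , -0.82675618, -0.56211794,  0.78796132],
       [ 0.        ,  0.        ,  0.        ,  1.        ]])}
top {'K': array([[436.60561545,   0.        , 251.96156889],
       [  0.        , 436.60561545, 192.72550686],
       [  0.        ,   0.        ,   1.        ]]), 'distortion': array([-0.11193802,  0.        ,  0.        ,  0.        ,  0.        ]), 'pose': array([[-0.02942096, -0.99064315,  0.13326873,  0.36870338],
       [-0.99939758,  0.0316088 ,  0.01433049,  0.04879598],
       [-0.01840887, -0.13276683, -0.99097633,  1.30579133],
       [ 0.        ,  0.        ,  0.        ,  1.        ]])}
```

View pics/side0.png

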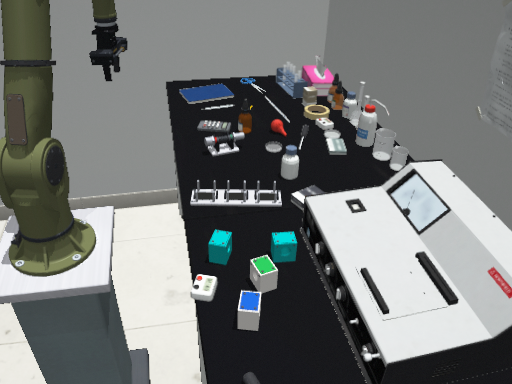

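View pics/top0.png

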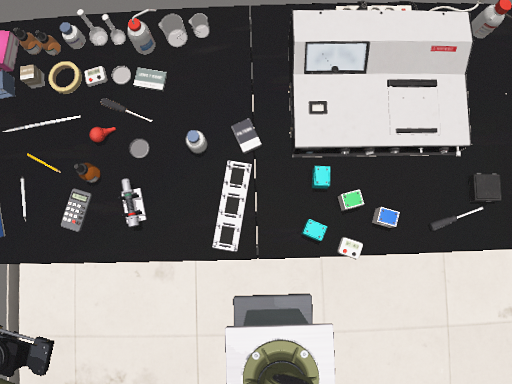

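The views show blue (top 387,217), green (top 352,200) and two turquoise look-alikes (top 321,177 and 315,230). No yellow block is visible. I'll enlarge to confirm and measure.

```bash
cat > h.py <<'E'
import numpy as np, cv2
from bench import ctrl, optics, ticket
def ray(n,uv):
    c=optics.calibration(n)
    p=cv2.undistortPoints(np.array(uv,float).reshape(-1,1,2),c["K"],c["distortion"]).reshape(-1,2)
    d=np.c_[p,np.ones(len(p))]@c["pose"][:3,:3].T
    return c["pose"][:3,3],d
def onz(n,uv,z):
    o,d=ray(n,uv); t=(z-o[2])/d[:,2]; return o+d*t[:,None]
def proj(n,P):
    c=optics.calibration(n); T=np.linalg.inv(c["pose"])
    r,_=cv2.Rodrigues(T[:3,:3]); return cv2.projectPoints(np.array(P,float).reshape(-1,3),r,T[:3,3],c["K"],c["distortion"])[0].reshape(-1,2)
def img(n): return optics.get_image(n)[:,:,::-1].copy()
def crop(im,x0,y0,x1,y1,s,name): cv2.imwrite(name,cv2.resize(im[y0:y1,x0:x1],None,fx=s,fy=s,interpolation=cv2.INTER_CUBIC))
def tri(uvt,uvs):
    o1,d1=ray("top",[uvt]);o2,d2=ray("side",[uvs]);d1=d1[0];d2=d2[0]
    A=np.c_[d1,-d2];t=np.linalg.lstsq(A,o2-o1,rcond=None)[0]
    p,q=o1+d1*t[0],o2+d2*t[1];return (p+q)/2,np.linalg.norm(p-q)
def colourmask(im,lo,hi):
    return cv2.inRange(cv2.cvtColor(im,cv2.COLOR_BGR2HSV),lo,hi)
E
python3 - <<'E'
from h import *
t=cv2.imread("pics/top0.png"); s=cv2.imread("pics/side0.png")
crop(t,290,160,420,260,6,"pics/c1.png")
crop(t,105,150,265,260,5,"pics/c2.png")
crop(s,185,120,335,215,5,"pics/c3.png")
crop(s,185,220,335,335,5,"pics/c4.png")
for nm,lo,hi in [("blue",(105,120,100),(125,255,255)),("green",(50,120,80),(75,255,255)),("turq",(82,100,80),(98,255,255)),("yellow",(18,120,100),(35,255,255))]:
  for n,im in(("top",t),("side",s)):
    m=colourmask(im,lo,hi)
    for c in cv2.findContours(m,0,2)[0]:
        if cv2.contourArea(c)>20:
            r=cv2.minAreaRect(c); P=onz(n,[r[0]],.062)[0]
            print(nm,n,np.round(r[0],1),np.round(r[1],1),round(r[2],1),np.round(P,4))
E
```

```text
blue top [388.  216.1] [16.  12.4] 14.0 [ 0.4558 -0.3215  0.062 ]
blue side [249.4 300.5] [17.5 17.5] 8.1 [ 0.455  -0.3234  0.062 ]
blue side [206.4  92. ] [12.9 52. ] 81.9 [0.5058 0.8185 0.062 ]
blue side [247.   80.5] [ 5. 14.] 90.0 [0.6989 0.9233 0.062 ]
green top [352. 199.] [12.1 16. ] 76.0 [ 0.5086 -0.2201  0.062 ]
green side [263.7 264.7] [19.7 14.1] 56.3 [ 0.5088 -0.2236  0.062 ]
turq top [314.6 229.7] [21.1 16.8] 23.2 [ 0.4243 -0.1082  0.062 ]
turq top [321.  176.5] [21. 18.] 90.0 [ 0.5769 -0.134   0.062 ]
turq side [283.5 246. ] [30. 25.] 90.0 [ 0.5705 -0.1692  0.062 ]
turq side [219.5 246.4] [23.8 33.2] 9.5 [ 0.4188 -0.1431  0.062 ]
yellow top [ 41.5 161.9] [34.   3.1] 29.1 [0.6498 0.6984 0.062 ]
```

View pics/c1.png

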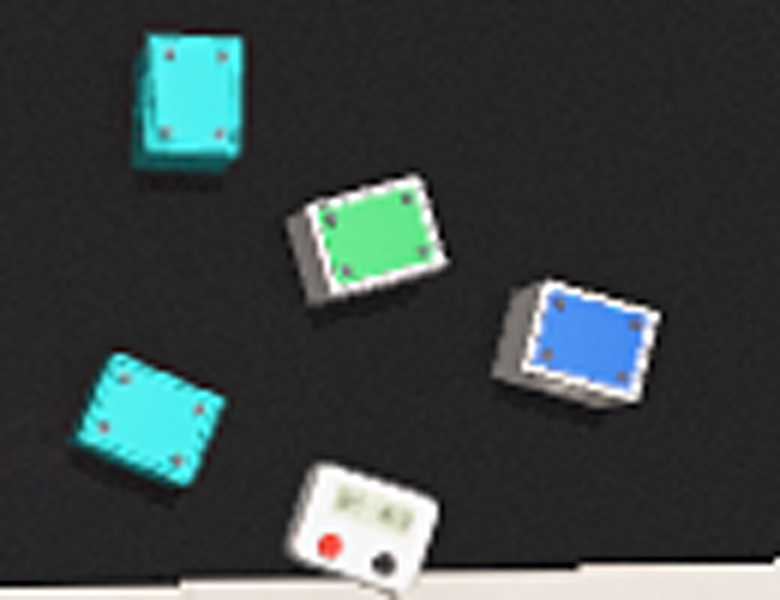

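View pics/c2.png

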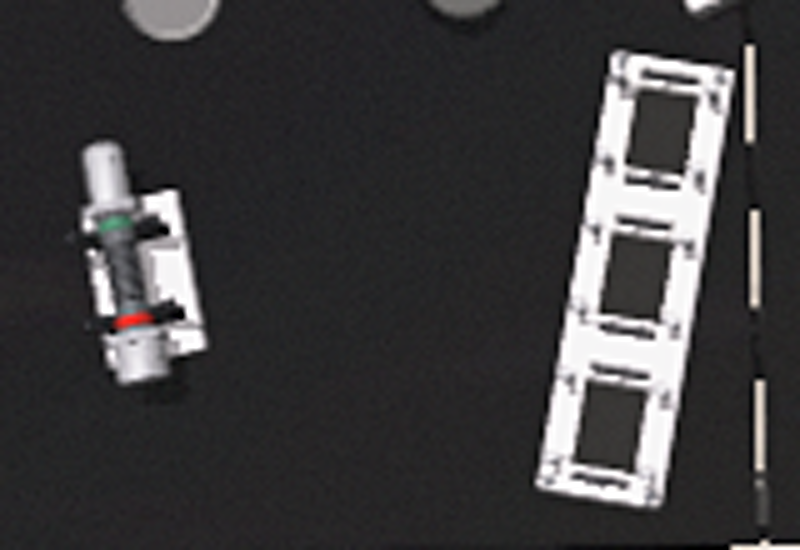

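View pics/c3.png

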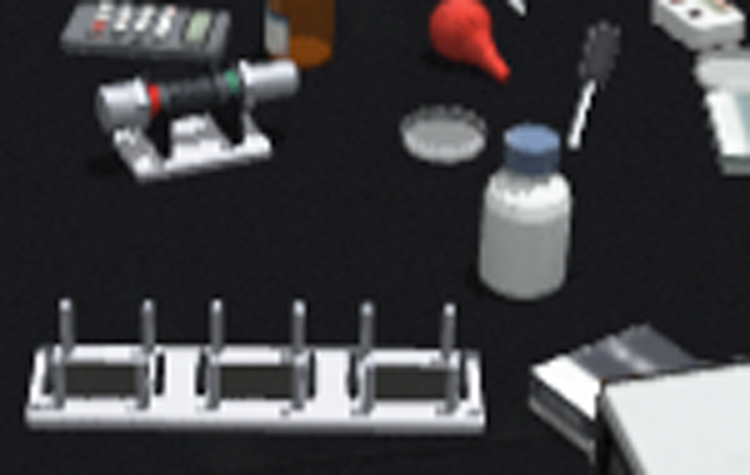

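View pics/c4.png

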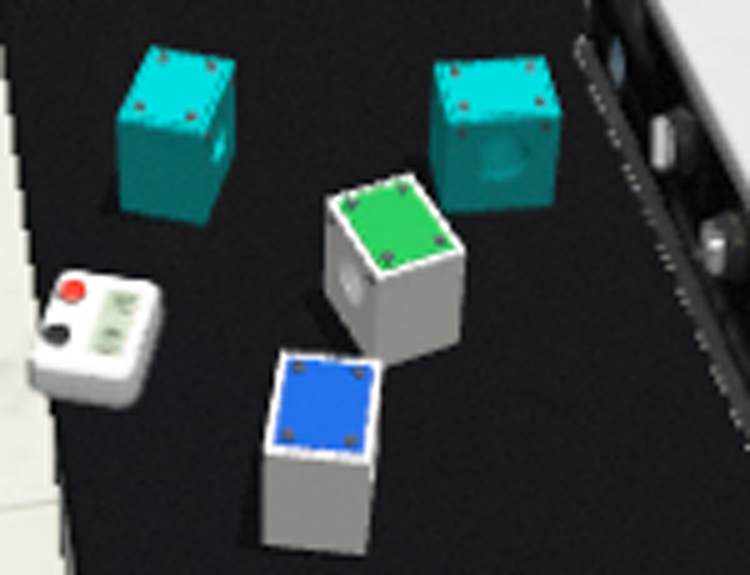

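```bash
cat >> h.py <<'E'
def mask_white(im,x0,y0,x1,y1,thr=200):
    g=im.min(2); m=np.zeros(g.shape,np.uint8); m[y0:y1,x0:x1]=(g[y0:y1,x0:x1]>thr)*255; return m
def rectz(n,mask,z,close=5):
    "largest blob -> hull corners at height z -> min area rect in world (mm)"
    mask=cv2.morphologyEx(mask,cv2.MORPH_CLOSE,np.ones((close,close)))
    cs=cv2.findContours(mask,0,2)[0]; c=max(cs,key=cv2.contourArea)
    h=cv2.convexHull(c).reshape(-1,2)
    w=onz(n,h,z)[:,:2]*1000
    (cx,cy),(a,b),t=cv2.minAreaRect(w.astype(np.float32))
    if a<b: a,b,t=b,a,t+90
    t=(t+90)%180-90
    return np.round([cx,cy],1),round(a,1),round(b,1),round(t,1)   # t= angle of long side to world x
def tool():
    s=ctrl.get_state(); R=cv2.Rodrigues(np.array(s["tool_rot"]))[0]
    return s["position"],R,s
def rows(dst,yaw=None):
    "what is needed from the measured pose, in tool axes (cm), and spin (rad); yaw= wanted angle of tool y (jaw) in world, mod pi"
    p,R,s=tool(); d=R.T@(np.array(dst)-p)*100
    cy=np.degrees(np.arctan2(R[1,1],R[0,1]))
    out=f"pos {np.round(p*1000,1)} jawdir {cy:.1f} tilt {np.degrees(np.arccos(-R[2,2])):.2f} need xyz cm {np.round(d,2)}"
    if yaw is not None:
        e=(yaw-cy+90)%180-90; out+=f" spin {-np.radians(e):.3f} (other {-np.radians(e-180*np.sign(e)):.3f})"
    print(out, "q7",round(s["joint_positions"][6],2),"grip",round(s["grip_width"],3),"F",np.round(s["ft_force"],1),"t",round(s["time"],2))
E
python3 - <<'E'
from h import *
t=cv2.imread("pics/top0.png"); s=cv2.imread("pics/side0.png")
print("rack top",rectz("top",mask_white(t,205,155,258,255,150),.010,9))
print("rack side",rectz("side",mask_white(s,185,175,290,212,150),.010,9))
def top(n,im,box,kind):
    hsv=cv2.cvtColor(im,cv2.COLOR_BGR2HSV); g=im.min(2)
    lo,hi=((105,90,80),(125,255,255)) if kind=="blue" else ((45,90,80),(75,255,255))
    m=((cv2.inRange(hsv,lo,hi)>0)|(g>190)).astype(np.uint8)*255
    k=np.zeros_like(m);x0,y0,x1,y1=box;k[y0:y1,x0:x1]=m[y0:y1,x0:x1];return k
print("blue",rectz("top",top("top",t,(370,200,405,235),"blue"),.062,3),rectz("side",top("side",s,(235,285,265,332),"blue"),.062,3))
print("green",rectz("top",top("top",t,(335,185,368,215),"green"),.062,3),rectz("side",top("side",s,(248,250,280,292),"green"),.062,3))
rows([.5,0,.2])
p,R,_=tool(); print(np.round(R,3))
for nm,uv,uvs in [("go tip",(125,179),(244,135)),("nogo tip",(134,226),(205.5,141))]:
    print(nm,onz("top",[uv],.045),tri(uv,uvs))
E
```

```text
rack top (array([512.6, 109.3]), 282.0, 111.1, -11.1)
rack side (array([511.8, 152.8]), 266.1, 127.6, -10.0)
blue (array([ 455.3, -321.3]), 56.2, 44.3, 71.9) (array([ 454.7, -324.8]), 56.2, 44.5, 72.4)
green (array([ 509.2, -220.6]), 56.5, 44.1, -77.2) (array([ 508.6, -223.2]), 56.3, 44.1, -77.4)
pos [156.8 630.3 229.6] jawdir 76.0 tilt 0.10 need xyz cm [-48.52 -52.88   3.05] q7 -0.06 grip 0.999 F [ 0.7 -0.6  0.3] t 0.1
[[-0.97   0.241 -0.   ]
 [ 0.241  0.97  -0.002]
 [-0.    -0.002 -1.   ]]
go tip [[0.59142462 0.44296895 0.045     ]] (array([0.59185159, 0.44260907, 0.04598895]), np.float64(0.001195553167400159))
nogo tip [[0.4511052 0.4148506 0.045    ]] (array([0.45171225, 0.41333856, 0.04998731]), np.float64(0.0018686481651479319))
```

Run:
```python
from h import *
t=cv2.imread("pics/top0.png"); s=cv2.imread("pics/side0.png")
def poly(im,pts,thr):
    m=np.zeros(im.shape[:2],np.uint8);cv2.fillPoly(m,[np.array(pts,np.int32)],255)
    return m&((im.min(2)>thr)*255).astype(np.uint8)
for thr in (120,160):
    mt=poly(t,[(224,156),(255,160),(241,256),(208,251)],thr); ms=poly(s,[(188,186),(284,186),(287,209),(186,209)],thr)
    cs=cv2.morphologyEx(mt,cv2.MORPH_CLOSE,np.ones((3,3)))
    print("top",rectz("top",mt,.010,3)); print("side",rectz("side",ms,.010,3))
# hand corners
ct=[(228,160.3),(252,164.4),(237.4,251.4),(212.6,247.6)]
w=onz("top",ct,.010)[:,:2]*1000; print(cv2.minAreaRect(w.astype(np.float32)),w.mean(0))
cs_=[(193,189.4),(281,189.4),(282,202.6),(190.6,202.6)]
w=onz("side",cs_,.010)[:,:2]*1000; print(np.round(w,1),w.mean(0))
crop(t,205,150,260,255,5.5,"pics/r1.png"); crop(s,185,175,290,212,7,"pics/r2.png")
```

```text
top (array([513.5, 122.8]), 279.7, 85.6, -11.4)
side (array([506.8, 126.9]), 266.9, 80.5, -11.3)
top (array([513.6, 122.3]), 279.0, 85.3, -11.2)
side (array([507., 127.]), 266.3, 76.0, -11.7)
((506.5050048828125, 126.53266906738281), (74.30423736572266, 266.4494934082031), 78.85000610351562) [506.61473091 126.61460545]
[[385.5 186.5]
 [649.4 140.5]
 [634.7  73.4]
 [371.9 119.6]] [510.38534663 129.98554428]
```

View pics/r1.png

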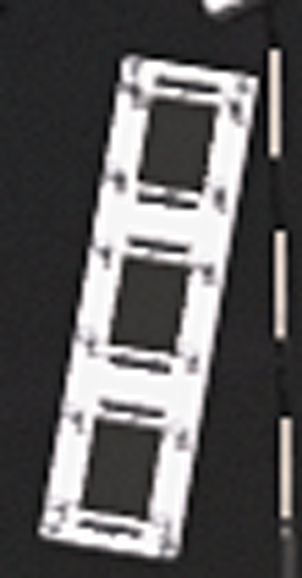

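View pics/r2.png

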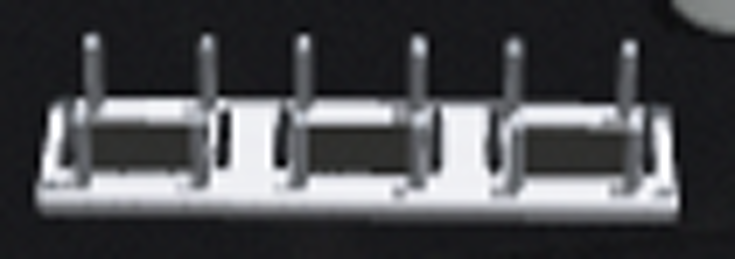

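Run:
```python
from h import *
def edge(g,p,q,n=40,half=5,level=None):
    "sub-pixel edge points along p->q, searching across; returns robust line pts"
    p=np.array(p,float);q=np.array(q,float);d=(q-p)/np.linalg.norm(q-p);nn=np.array([-d[1],d[0]])
    pts=[]
    for f in np.linspace(.06,.94,n):
        c=p+f*(q-p);k=np.linspace(-half,half,81)
        xy=(c+k[:,None]*nn).astype(np.float32)
        v=cv2.remap(g,xy[:,0].reshape(1,-1),xy[:,1].reshape(1,-1),cv2.INTER_LINEAR)[0].astype(float)
        v=cv2.GaussianBlur(v.reshape(1,-1),(0,0),3)[0]
        gr=np.abs(np.gradient(v));i=np.argmax(gr)
        if gr[i]>.8: pts.append(c+k[i]*nn)
    pts=np.array(pts,np.float32)
    for _ in range(3):
        l=cv2.fitLine(pts,cv2.DIST_HUBER,0,.01,.01).ravel()
        r=np.abs((pts-l[2:])@np.array([-l[1],l[0]]));pts=pts[r<max(.5,2*np.median(r))]
    return l,len(pts),r.mean()
def inter(a,b):
    A=np.c_[a[:2],-b[:2]];t=np.linalg.solve(A,b[2:]-a[2:]);return a[2:]+t[0]*a[:2]
def quad(n,cs,zs,im):
    g=cv2.cvtColor(im,cv2.COLOR_BGR2GRAY)
    L=[edge(g,cs[i],cs[(i+1)%4],half=3.) for i in range(4)]
    print([(x[1],round(float(x[2]),2)) for x in L])
    return [inter(L[i-1][0],L[i][0]) for i in range(4)]
t=cv2.imread("pics/top0.png"); s=cv2.imread("pics/side0.png")
c=quad("top",[(228,160.3),(252,164.4),(237.4,251.4),(212.6,247.6)],.01,t)
w=onz("top",c,.010)[:,:2]*1000;print("top",np.round(c,1).tolist(),np.round(w,1).tolist(),w.mean(0))
a=np.degrees(np.arctan2(*((w[0]-w[3])[::-1])));b=np.degrees(np.arctan2(*((w[1]-w[2])[::-1])));print(a,b,[np.linalg.norm(w[i]-w[i-1]) for i in range(4)])
c=quad("side",[(193,189.4),(281,189.4),(282,204.8),(190.4,204.8)],.01,s)
w=np.r_[onz("side",c[:2],.010),onz("side",c[2:],.0)][:,:2]*1000;print("side (front edge may be base)",np.round(c,1).tolist(),np.round(w,1).tolist(),w.mean(0))
print([np.linalg.norm(w[i]-w[i-1]) for i in range(4)], np.degrees(np.arctan2(*((w[1]-w[0])[::-1]))),np.degrees(np.arctan2(*((w[2]-w[3])[::-1]))))
```

```text
[(40, 0.19), (39, 0.19), (36, 0.18), (40, 0.18)]
top [[227.10000610351562, 159.60000610351562], [251.5, 163.5], [236.60000610351562, 251.1999969482422], [211.60000610351562, 247.10000610351562]] [[646.6, 140.0], [632.0, 66.3], [370.5, 117.9], [384.4, 191.7]] [508.3673947 128.9793868]
-11.152307712292208 -11.148102941554054 [np.float64(267.2087352217248), np.float64(75.13398608573725), np.float64(266.56471974573077), np.float64(75.15592515908918)]
[(33, 0.18), (39, 0.22), (39, 0.18), (40, 0.17)]
side (front edge may be base) [[192.1999969482422, 188.1999969482422], [280.1000061035156, 189.6999969482422], [281.5, 204.89999389648438], [189.39999389648438, 203.3000030517578]] [[383.8, 193.6], [646.3, 139.2], [634.2, 75.7], [368.9, 130.5]] [508.31761352 134.72738381]
[np.float64(64.84827390515659), np.float64(268.00762699249134), np.float64(64.66685390475256), np.float64(270.92989858464017)] -11.705909131009175 -11.67082454336697
```

Two real candidates: blue at top (387,217), with a white body and blue plate, and green at (352,200), with a white body and green plate. The all-turquoise blocks at (321,177) and (315,230) are decoys. Yellow is absent. I'm going to blue first.

play_rows:
  motion:
    - [0, -4.7, -1.15, 0.3, 0]
    - [0, -4.7, -1.15, 0.3, 0]
    - [0, -4.7, -1.15, 0.3, 0]
    - [0, -4.7, -1.15, 0.3, 0]
    - [0, -4.7, -1.15, 0.3, 0]
    - [0, -4.7, -1.15, 0.3, 0]
    - [0, -4.7, -1.15, 0.3, 0]
    - [0, -4.7, -1.15, 0.3, 0]
    - [0, 0, -4.8, 0, 0]
    - [0, 0, -4.8, 0, 0]
    - [0, 0, -4.8, 0, 0]
    - [0, 0, -4.8, 0, 0]
    - [0, 0, -4.8, 0, 0]
    - [0, 0, -4.8, 0, 0]
    - [0, 0, -4.8, 0, 0]
    - [0, 0, -4.8, 0, 0]
  force: 30

```text
time: 2.1
position: [0.4062, 0.0765, 0.2063]
tool_rot: [-0.382, -3.118, -0.0]
ft_force: [0.4, -0.5, 0.9]
grip_width: 1.002
```

Run:
```python
from h import *
rows([.455,-.323,.15],72.1)
t=cv2.imread("pics/top0.png")
# bystander places
for nm,uv,z in [("bottle cap",(195,138),.1),("greybox",(246,135),.03),("machine front L",(292,153),.0),("dish",(139,148),.0)]: print(nm,onz("top",[uv],z)[0].round(3))
```

```text
pos [406.2  76.5 206.3] jawdir 76.0 tilt 0.01 need xyz cm [-14.38 -37.59   5.63] spin 0.069 (other -3.073) q7 1.01 grip 1.002 F [ 0.4 -0.5  0.9] t 2.1
bottle cap [0.693 0.224 0.1  ]
greybox [0.716 0.08  0.03 ]
machine front L [ 0.663 -0.058  0.   ]
dish [0.695 0.414 0.   ]
```

play_rows:
  motion:
    - [0, -1.8, -4.7, 0, 0]
    - [0, -1.8, -4.7, 0, 0]
    - [0, -1.8, -4.7, 0, 0]
    - [0, -1.8, -4.7, 0, 0]
    - [0, -1.8, -4.7, 0, 0]
    - [0, -1.8, -4.7, 0, 0]
    - [0, -1.8, -4.7, 0, 0]
    - [0, -1.8, -4.7, 0, 0.069]
    - [0, 0, 0, 3, 0]
    - [0, 0, 0, 2.6, 0]
    - [0, 0, 0, 0, 0]

```text
time: 3.48
position: [0.4544, -0.3206, 0.1485]
tool_rot: [-0.489, -3.099, -0.002]
ft_force: [0.3, 0.6, -0.3]
grip_width: 0.999
```

```bash
cat >> h.py <<'E'
def topface(n,im,kind,zf=.062):
    hsv=cv2.cvtColor(im,cv2.COLOR_BGR2HSV); g=im.min(2)
    lo,hi=((105,90,80),(125,255,255)) if kind=="blue" else ((45,90,80),(75,255,255))
    m=cv2.inRange(hsv,lo,hi); cs=[c for c in cv2.findContours(m,0,2)[0] if cv2.contourArea(c)>25]
    if n=="side": cs=[c for c in cs if c[:,0,1].mean()>100]
    if not cs: return None
    c=max(cs,key=cv2.contourArea); x,y,w,h=cv2.boundingRect(c)
    k=np.zeros_like(m); a=((m>0)|(g>190)).astype(np.uint8)*255
    k[y-5:y+h+5,x-5:x+w+5]=a[y-5:y+h+5,x-5:x+w+5]; return rectz(n,k,zf,3)
E
python3 - <<'E'
from h import *
t=img("top");s=img("side");cv2.imwrite("pics/t1.png",t);cv2.imwrite("pics/s1.png",s)
for k in("blue","green"): print(k,topface("top",t,k),topface("side",s,k))
rows([.455,-.323,.034],72.1)
crop(s,190,200,340,340,5,"pics/s1c.png")
E
```

```text
blue None (array([ 455.5, -325.6]), 57.5, 42.6, 77.4)
green (array([ 509.2, -220.6]), 56.5, 44.1, -77.2) (array([ 519.9, -227.4]), 43.2, 23.7, -77.4)
pos [ 456.1 -321.6  151. ] jawdir 72.1 tilt 0.01 need xyz cm [ 0.06 -0.16 11.7 ] spin -0.000 (other 3.141) q7 2.0 grip 1.002 F [ 0.1  0.2 -0. ] t 3.58
```

View pics/s1c.png

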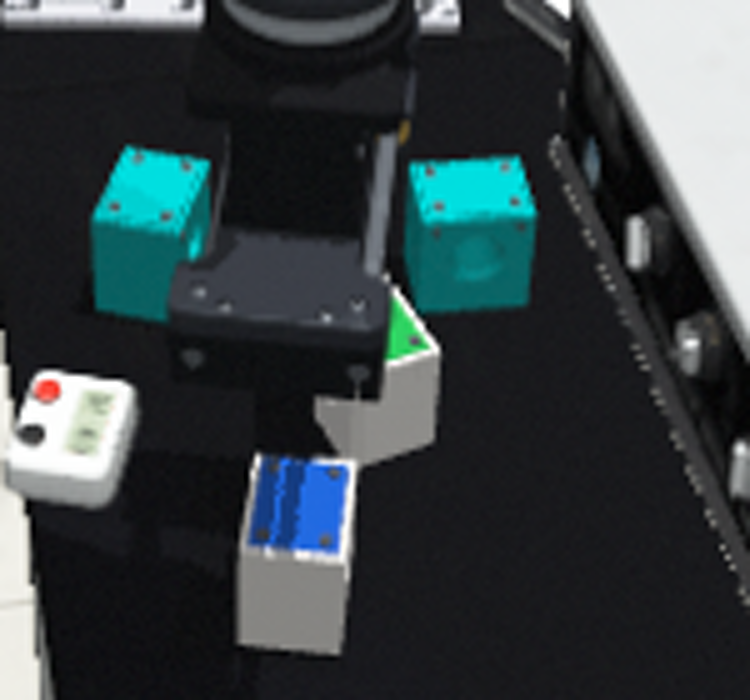

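The blue block (crop 300,505) stands unmoved between the open fingers. I'm going down and gripping.

play_rows:
  motion:
    - [0, 0, -0.15, 3.5, 0]
    - [0, 0, 0, 3.5, 0]
    - [0, 0, 0, 3, 0]
    - [0, 0, 0, 1.7, 0]
    - [0.2, 0, 0, 0, 0]
    - [0.5, 0, 0, 0, 0]
    - [1, 0, 0, 0, 0]
    - [1, 0, 0, 0, 0]
    - [1, 0, 0, 0, 0]
    - [1, 0, 0, 0, 0]
    - [1, 0, 0, 0, 0]
    - [1, 0, 0, 0, 0]
  force: 30

```text
time: 5.08
position: [0.456, -0.3232, 0.0343]
tool_rot: [0.489, 3.102, 0.0]
ft_force: [-0.5, 1.0, 5.9]
grip_width: 0.641
```

Run:
```python
from h import *
rows([.455,-.323,.034],72.1)
```

```text
pos [ 456.  -323.2   34.3] jawdir 72.1 tilt 0.07 need xyz cm [ 0.1  -0.01  0.03] spin -0.000 (other 3.141) q7 2.11 grip 0.641 F [-0.5  1.   5.9] t 5.08
```

play_rows:
  motion:
    - [1, 0, 0, -1, 0]
    - [1, 0, 0, -3, 0]
    - [1, 0, 0, -4, 0]
    - [1, 0, 0, -5, 0]
    - [1, 0, 0, -2, 0]
    - [1, 0, 0, 0, 0]

```text
time: 5.82
position: [0.4559, -0.323, 0.1841]
tool_rot: [0.489, 3.101, 0.0]
ft_force: [0.4, 0.6, -3.3]
grip_width: 0.645
```

Run:
```python
from h import *
rows([.4201,.1467,.18],168.8)
```

```text
pos [ 455.9 -323.   184.1] jawdir 72.1 tilt 0.11 need xyz cm [17.85 43.6   0.4 ] spin 1.454 (other -1.688) q7 1.98 grip 0.645 F [ 0.4  0.6 -3.3] t 5.83
```

play_rows:
  motion:
    - [1, 1.78, 4.36, 0, 0]
    - [1, 1.78, 4.36, 0, 0]
    - [1, 1.78, 4.36, 0, 0]
    - [1, 1.78, 4.36, 0, 0]
    - [1, 1.78, 4.36, 0, 0]
    - [1, 1.78, 4.36, 0, 0]
    - [1, 1.78, 4.36, 0, 0]
    - [1, 1.78, 4.36, 0, 0]
    - [1, 1.78, 4.36, 0, 0]
    - [1, 1.78, 4.36, 0, 0]
    - [1, 0, 0, 0, -0.169]
    - [1, 0, 0, 0, -0.169]
    - [1, 0, 0, 0, -0.169]
    - [1, 0, 0, 0, -0.169]
    - [1, 0, 0, 0, -0.169]
    - [1, 0, 0, 0, -0.169]
    - [1, 0, 0, 0, -0.169]
    - [1, 0, 0, 0, -0.169]
    - [1, 0, 0, 0, -0.169]
    - [1, 0, 0, 0, -0.167]

```text
time: 8.32
position: [0.4185, 0.1461, 0.1808]
tool_rot: [1.998, -2.418, -0.001]
ft_force: [-0.3, 0.2, -3.4]
grip_width: 0.644
```

play_rows:
  motion:
    - [1, 0, 0, 3, 0]
    - [1, 0, 0, 2, 0]
    - [1, 0, 0, 0, 0]

```text
time: 8.7
position: [0.4174, 0.1454, 0.1301]
tool_rot: [1.989, -2.422, -0.002]
ft_force: [0.5, 0.5, -3.2]
grip_width: 0.638
```

Run:
```python
from h import *
rows([.4201,.1467,.044],168.8)
t=img("top");s=img("side");cv2.imwrite("pics/t2.png",t);cv2.imwrite("pics/s2.png",s)
crop(t,180,140,300,260,6,"pics/t2c.png");crop(s,160,110,320,220,5,"pics/s2c.png")
```

```text
pos [417.4 145.4 130.1] jawdir 168.8 tilt 0.44 need xyz cm [-0.22 -0.29  8.6 ] spin -0.000 (other 3.142) q7 2.53 grip 0.638 F [ 0.5  0.5 -3.2] t 8.7
```

View pics/t2c.png

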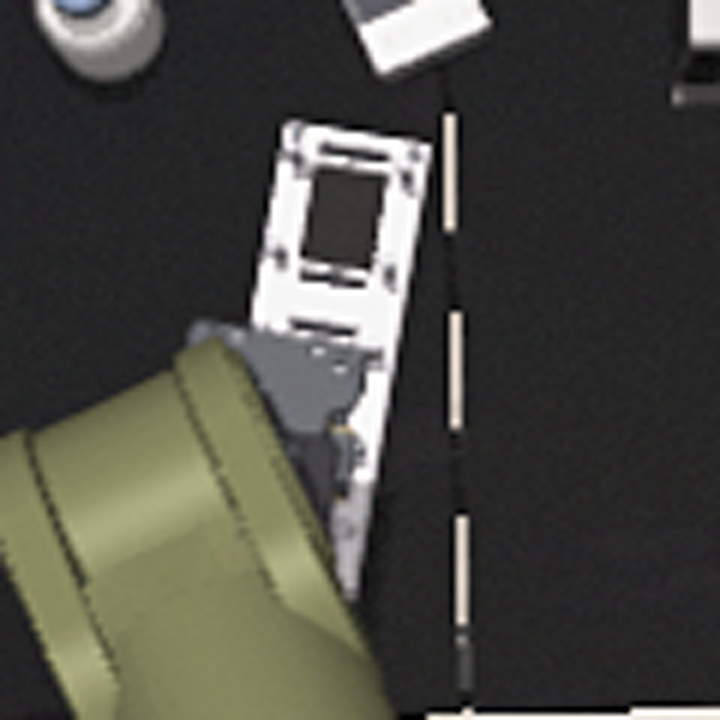

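View pics/s2c.png

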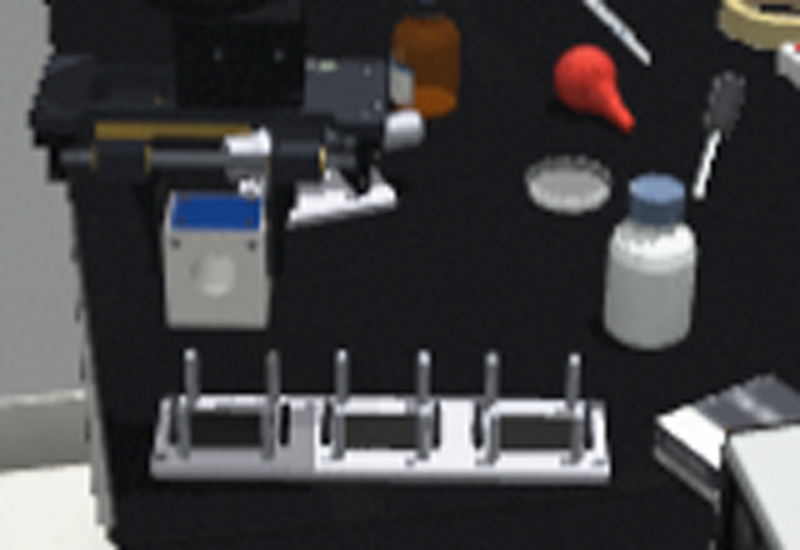

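Run:
```python
from h import *
s=ctrl.get_state(); print(np.round(s["joint_positions"],2))
```

```text
[-0.87 -0.06  0.47  2.07  0.03  1.12  2.53]
```

play_rows:
  motion:
    - [1, 0, 0, -1, 0.185]
    - [1, 0, 0, -1, 0.185]
    - [1, 0, 0, 0, 0.185]
    - [1, 0, 0, 0, 0.185]
    - [1, 0, 0, 0, 0.185]
    - [1, 0, 0, 0, 0.185]
    - [1, 0, 0, 0, 0.185]
    - [1, 0, 0, 0, 0.185]
    - [1, 0, 0, 0, 0.185]
    - [1, 0, 0, 0, 0.185]
    - [1, 0, 0, 0, 0.185]
    - [1, 0, 0, 0, 0.185]
    - [1, 0, 0, 0, 0.185]
    - [1, 0, 0, 0, 0.185]
    - [1, 0, 0, 0, 0.185]
    - [1, 0, 0, 0, 0.185]
    - [1, 0, 0, 2, 0.182]
    - [1, 0, 0, 0, 0]
    - [1, 0, 0, 0, 0]

```text
time: 11.18
position: [0.4207, 0.1468, 0.1344]
tool_rot: [2.425, 1.997, 0.002]
ft_force: [0.6, 0.2, -3.7]
grip_width: 0.644
```

Run:
```python
from h import *
s=ctrl.get_state(); print(np.round(s["joint_positions"],2))
rows([.4201,.1467,.044],168.8)
```

```text
[-0.74 -0.05  0.33  2.07  0.02  1.12 -0.6 ]
pos [420.7 146.8 134.4] jawdir -11.1 tilt 0.06 need xyz cm [-0.03 -0.07  9.04] spin 0.002 (other -3.139) q7 -0.6 grip 0.644 F [ 0.6  0.2 -3.7] t 11.18
```

play_rows:
  motion:
    - [1, -0.08, -0.07, 2.5, 0]
    - [1, 0, 0, 1.7, 0]
    - [1, 0, 0, 0, 0]
    - [1, 0, 0, 0, 0]

```text
time: 11.68
position: [0.4203, 0.1464, 0.0927]
tool_rot: [2.427, 1.994, 0.003]
ft_force: [0.3, 1.5, -2.9]
grip_width: 0.642
```

Run:
```python
from h import *
rows([.4201,.1467,.044],168.8)
t=img("top");s=img("side");cv2.imwrite("pics/t3.png",t);cv2.imwrite("pics/s3.png",s)
crop(t,190,200,260,260,10,"pics/t3c.png");crop(s,175,150,265,215,8,"pics/s3c.png")
```

```text
pos [420.3 146.4  92.7] jawdir -11.2 tilt 0.11 need xyz cm [ 0.02 -0.03  4.87] spin 0.001 (other -3.141) q7 -0.59 grip 0.642 F [ 0.3  1.5 -2.9] t 11.68
```

View pics/t3c.png

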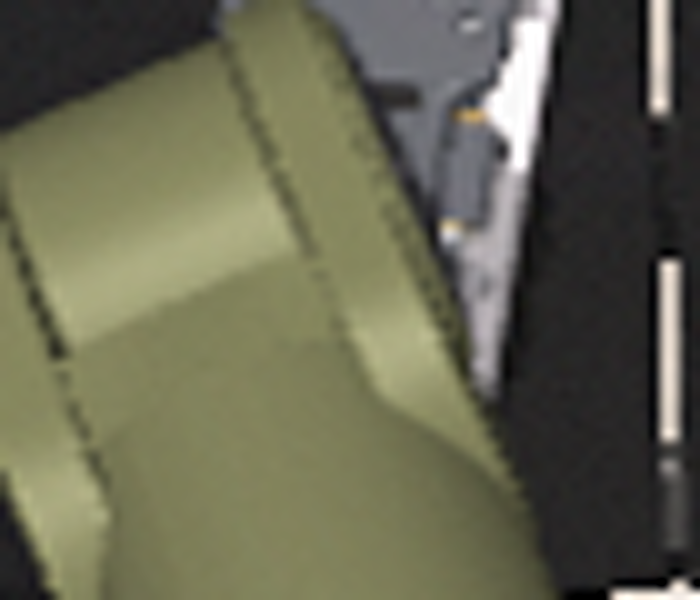

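View pics/s3c.png

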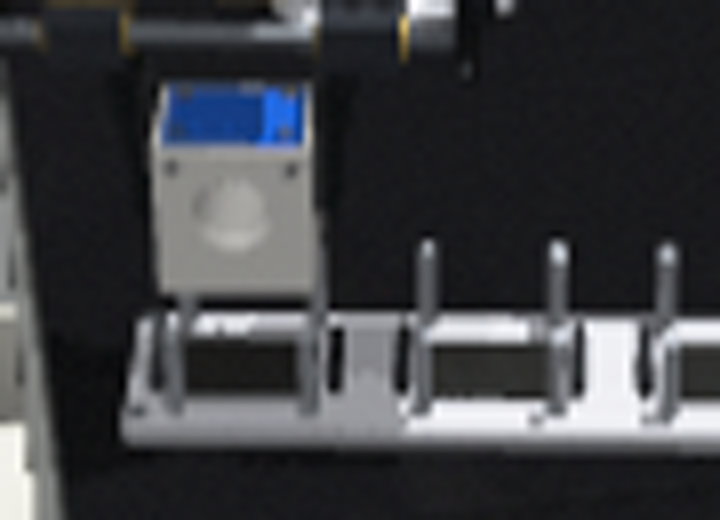

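Run:
```python
from h import *
a=np.radians(-11.2);u=np.array([np.cos(a),np.sin(a)]);v=np.array([-u[1],u[0]])
c=onz("side",[(194.4,185.4),(213.6,186.2)],.0587)[:,:2]; print(c*1000)
n=np.array([.4203,.1464]); print((n-28e-3*u-22e-3*v)*1000,(n+28e-3*u-22e-3*v)*1000)
# post base points seen in side (front posts of nest0, tops hidden); nests1 posts tops front/back
s=cv2.imread("pics/side0.png"); crop(s,188,175,288,210,8,"pics/r3.png")
nest=lambda k,x,y,z:[*(np.array([.5084,.1292])+u*(k+x)*1e-3+v*y*1e-3),z]
for k in(-90,0,90): print(k,[proj("side",nest(k,x,y,.046)).round(1).tolist()[0] for x,y in((-24.,-28),(24.,-28),(-24,28),(24,28))])
```

```text
[[386.86207575 134.53121704]
 [440.78716678 120.94413776]]
[388.56009992 130.25754842] [443.49358862 119.38042475]
-90 [[196.5, 190.9], [213.1, 191.2], [198.2, 180.3], [214.3, 180.5]]
0 [[227.7, 191.4], [244.4, 191.6], [228.3, 180.7], [244.4, 180.9]]
90 [[258.9, 191.8], [275.5, 192.0], [258.5, 181.1], [274.5, 181.3]]
```

View pics/r3.png

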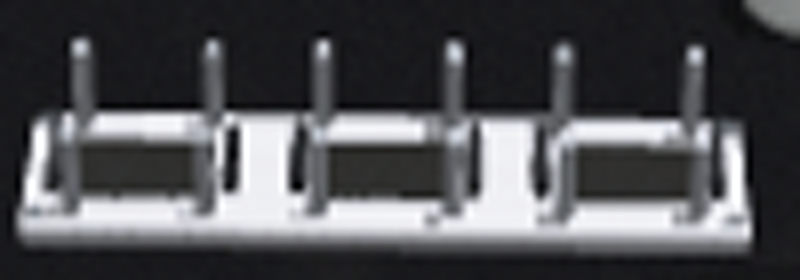

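play_rows:
  motion:
    - [1, -0.07, 0.07, 0, 0]
    - [1, 0, 0, 1, 0]
    - [1, 0, 0, 0.5, 0]
    - [1, 0, 0, 0.5, 0]
    - [1, 0, 0, 0, 0]

```text
time: 12.4
position: [0.4195, 0.145, 0.071]
tool_rot: [-2.428, -1.993, 0.002]
ft_force: [0.4, -0.1, -2.9]
grip_width: 0.639
```

Run:
```python
from h import *
rows([.4201,.1467,.044],168.8)
s=img("side");cv2.imwrite("pics/s4.png",s)
crop(s,175,150,265,215,8,"pics/s4c.png")
```

```text
pos [419.5 145.   71. ] jawdir -11.2 tilt 0.07 need xyz cm [0.18 0.02 2.7 ] spin -0.001 (other 3.141) q7 -0.58 grip 0.639 F [ 0.4 -0.1 -2.9] t 12.4
```

View pics/s4c.png

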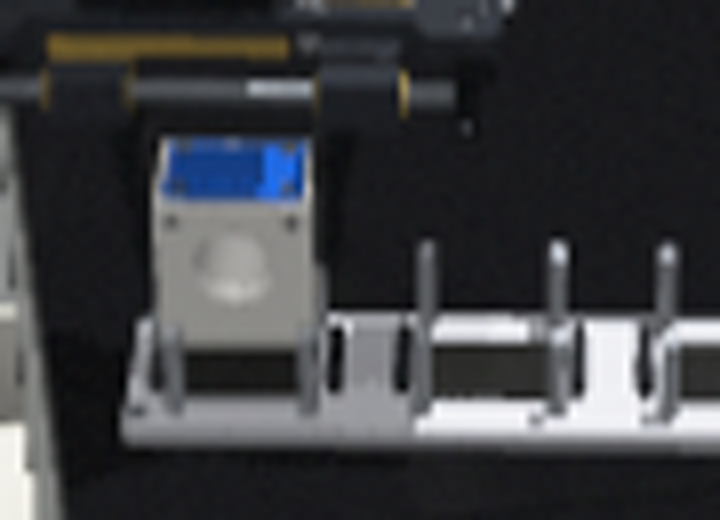

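play_rows:
  motion:
    - [1, 0.05, 0.1, 1, 0]
    - [1, 0, 0, 0.8, 0]
    - [1, 0, 0, 0.5, 0]
    - [1, 0, 0, 0.2, 0]
    - [1, 0, 0, 0, 0]

```text
time: 13.08
position: [0.421, 0.1455, 0.0465]
tool_rot: [2.428, 1.993, -0.0]
ft_force: [-0.2, 1.0, -3.1]
grip_width: 0.639
```

play_rows:
  motion:
    - [1, 0, 0, 0.1, 0]
    - [1, 0, 0, 0.1, 0]
    - [1, 0, 0, 0, 0]

```text
time: 13.45
position: [0.421, 0.1455, 0.0446]
tool_rot: [-2.428, -1.993, -0.0]
ft_force: [-0.8, -0.9, -2.3]
grip_width: 0.64
```

play_rows:
  motion:
    - [1, 0, 0, 0.1, 0]
    - [1, 0, 0, 0, 0]

```text
time: 13.7
position: [0.4212, 0.1456, 0.0443]
tool_rot: [-2.428, -1.993, -0.0]
ft_force: [-3.5, -0.6, 5.1]
grip_width: 0.645
```

Run:
```python
from h import *
rows([.4201,.1467,.044],168.8)
s=img("side");cv2.imwrite("pics/s5.png",s)
crop(s,175,150,265,215,8,"pics/s5c.png")
```

```text
pos [421.2 145.6  44.3] jawdir -11.2 tilt 0.02 need xyz cm [ 0.09 -0.13  0.03] spin -0.001 (other 3.141) q7 -0.56 grip 0.645 F [-3.5 -0.6  5.1] t 13.7
```

View pics/s5c.png

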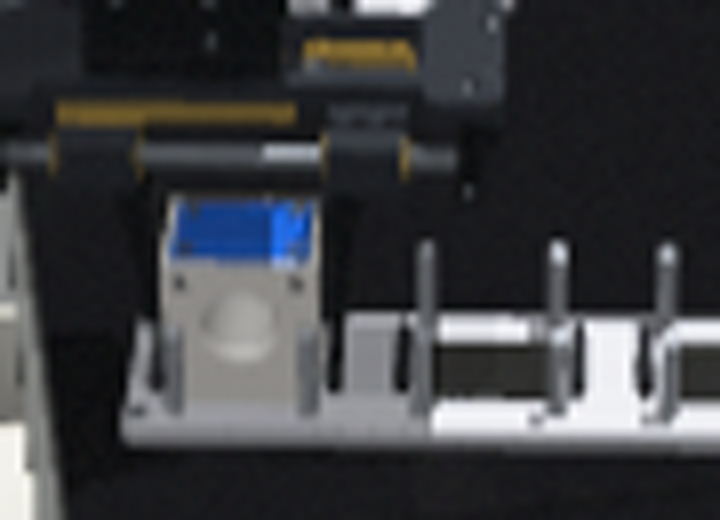

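The blue block is seated: it touched at the expected height, between posts and lips. Releasing.

play_rows:
  motion:
    - [0.2, 0, 0, 0, 0]
    - [0.15, 0, 0, 0, 0]
    - [0.15, 0, 0, 0, 0]
    - [0.15, 0, 0, -2, 0]
    - [0.15, 0, 0, -5, 0]
    - [0.1, 0, 0, -5, 0]
    - [0, 0, 0, -3, 0]
    - [0, 0, 0, 0, 0]

```text
time: 14.75
position: [0.4227, 0.1462, 0.1961]
tool_rot: [2.427, 1.993, 0.009]
ft_force: [0.9, -0.2, -0.2]
grip_width: 0.982
```

Run:
```python
from h import *
rows([.509,-.222,.2],-77.3)
t=img("top");s=img("side");cv2.imwrite("pics/t6.png",t);cv2.imwrite("pics/s6.png",s)
crop(s,175,150,265,215,8,"pics/s6c.png")
for k in("green",): print(k,topface("top",t,k),topface("side",s,k))
```

```text
pos [422.7 146.2 196.1] jawdir -11.2 tilt 0.33 need xyz cm [-34.44  15.63  -0.46] spin 1.153 (other -1.988) q7 -0.62 grip 0.982 F [ 0.9 -0.2 -0.2] t 14.75
green (array([ 509.2, -220.6]), 56.5, 44.1, -77.2) (array([ 508.6, -223.2]), 56.3, 44.1, -77.4)
```

View pics/s6c.png

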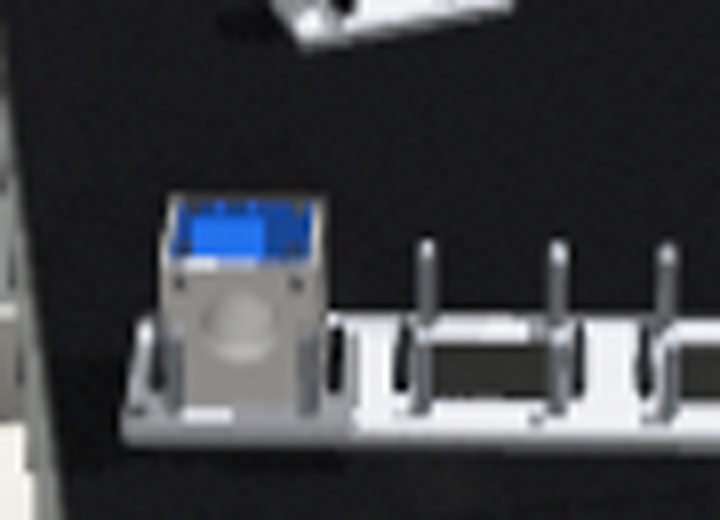

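play_rows:
  motion:
    - [0, -4.3, 1.95, 0, 0]
    - [0, -4.3, 1.95, 0, 0]
    - [0, -4.3, 1.95, 0, 0]
    - [0, -4.3, 1.95, 0, 0]
    - [0, -4.3, 1.95, 0, 0]
    - [0, -4.3, 1.95, 0, 0]
    - [0, -4.3, 1.95, 0, 0]
    - [0, -4.3, 1.95, 0, 0]
    - [0, 0, 0, 0, 0.165]
    - [0, 0, 0, 0, 0.165]
    - [0, 0, 0, 0, 0.165]
    - [0, 0, 0, 0, 0.165]
    - [0, 0, 0, 0, 0.165]
    - [0, 0, 0, 0, 0.165]
    - [0, 0, 0, 3, 0.163]
    - [0, 0, 0, 2, 0]
    - [0, 0, 0, 0, 0]

```text
time: 16.98
position: [0.5052, -0.2217, 0.1411]
tool_rot: [-3.121, -0.351, 0.008]
ft_force: [-0.1, -0.2, -0.1]
grip_width: 0.997
```

Run:
```python
from h import *
rows([.509,-.222,.034],-77.3)
s=img("side"); cv2.imwrite("pics/s7.png",s); crop(s,190,180,340,320,5,"pics/s7c.png")
```

```text
pos [ 505.2 -221.7  141.1] jawdir -77.2 tilt 0.30 need xyz cm [ 0.41  0.13 10.7 ] spin 0.003 (other -3.139) q7 -0.8 grip 0.997 F [-0.1 -0.2 -0.1] t 16.98
```

View pics/s7c.png

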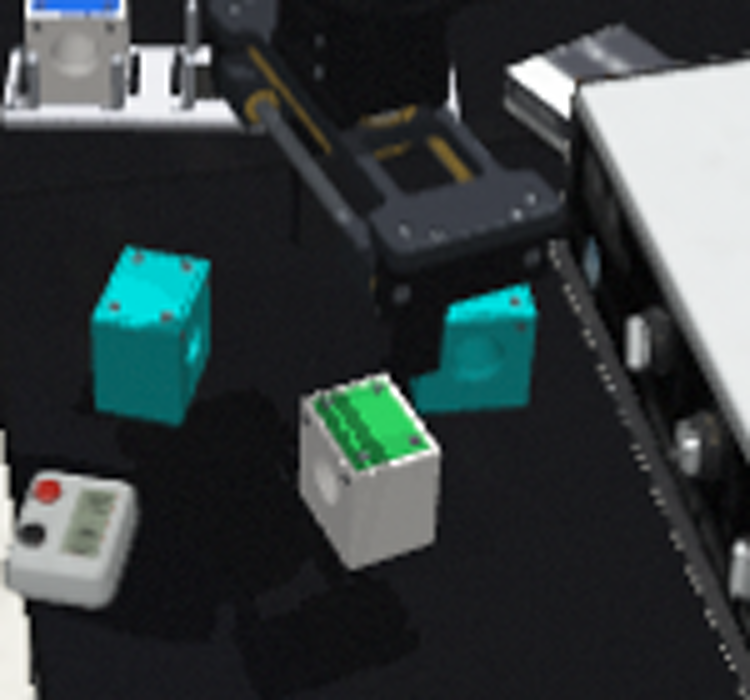

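play_rows:
  motion:
    - [0, 0.41, 0.13, 3.5, 0]
    - [0, 0, 0, 3.5, 0]
    - [0, 0, 0, 2.5, 0]
    - [0, 0, 0, 1.2, 0]
    - [0.2, 0, 0, 0, 0]
    - [0.5, 0, 0, 0, 0]
    - [1, 0, 0, 0, 0]
    - [1, 0, 0, 0, 0]
    - [1, 0, 0, 0, 0]
    - [1, 0, 0, 0, 0]
    - [1, 0, 0, 0, 0]
    - [1, 0, 0, 0, 0]
  force: 30

```text
time: 18.52
position: [0.5119, -0.2226, 0.0372]
tool_rot: [-3.122, -0.348, -0.002]
ft_force: [-1.6, 1.1, 5.6]
grip_width: 0.639
```

Run:
```python
from h import *
rows([.509,-.222,.034],-77.3)
```

```text
pos [ 511.9 -222.6   37.2] jawdir -77.3 tilt 0.06 need xyz cm [-0.27 -0.12  0.32] spin 0.000 (other -3.141) q7 -0.69 grip 0.639 F [-1.6  1.1  5.6] t 18.52
```

play_rows:
  motion:
    - [1, 0, 0, -1, 0]
    - [1, 0, 0, -3, 0]
    - [1, 0, 0, -4, 0]
    - [1, 0, 0, -4, 0]
    - [1, 0, 0, -1, 0]
    - [1, 0, 0, 0, 0]

```text
time: 19.27
position: [0.5111, -0.2223, 0.166]
tool_rot: [-3.122, -0.348, 0.0]
ft_force: [-0.2, -1.0, -4.0]
grip_width: 0.637
```

Run:
```python
from h import *
rows([.5084,.1292,.15],-11.2)
```

```text
pos [ 511.1 -222.3  166. ] jawdir -77.3 tilt 0.03 need xyz cm [  7.48 -34.35   1.62] spin -1.153 (other 1.988) q7 -0.81 grip 0.637 F [-0.2 -1.  -4. ] t 19.27
```

play_rows:
  motion:
    - [1, 0.93, -4.3, 0, 0]
    - [1, 0.93, -4.3, 0, 0]
    - [1, 0.93, -4.3, 0, 0]
    - [1, 0.93, -4.3, 0, 0]
    - [1, 0.93, -4.3, 0, 0]
    - [1, 0.93, -4.3, 0, 0]
    - [1, 0.93, -4.3, 0, 0]
    - [1, 0.93, -4.3, 0, 0]
    - [1, 0, 0, 0, -0.165]
    - [1, 0, 0, 0, -0.165]
    - [1, 0, 0, 0, -0.165]
    - [1, 0, 0, 0, -0.165]
    - [1, 0, 0, 0, -0.165]
    - [1, 0, 0, 0, -0.165]
    - [1, 0, 0, 0, -0.163]
    - [1, 0, 0, 4, 0]
    - [1, 0, 0, 0, 0]

```text
time: 21.4
position: [0.5041, 0.1279, 0.1219]
tool_rot: [-2.426, -1.992, 0.016]
ft_force: [0.3, -0.4, -2.5]
grip_width: 0.637
```

Run:
```python
from h import *
rows([.5089,.1319,.096],-11.2)
```

```text
pos [504.1 127.9 121.9] jawdir -11.2 tilt 0.61 need xyz cm [0.5  0.42 2.58] spin -0.001 (other 3.141) q7 -0.41 grip 0.637 F [ 0.3 -0.4 -2.5] t 21.4
```

play_rows:
  motion:
    - [1, 0.45, 0.4, 2.4, 0]
    - [1, 0, 0, 0, 0]
    - [1, 0, 0, 0, 0]

```text
time: 21.78
position: [0.5132, 0.1328, 0.1032]
tool_rot: [2.428, 1.993, 0.0]
ft_force: [0.1, -1.0, -3.5]
grip_width: 0.636
```

Run:
```python
from h import *
rows([.5089,.1319,.094],-11.2); print(np.round(ctrl.get_state()["joint_positions"],2))
s=img("side");cv2.imwrite("pics/s8.png",s)
crop(s,195,140,295,215,7.5,"pics/s8c.png")
```

```text
pos [513.2 132.8 103.2] jawdir -11.2 tilt 0.01 need xyz cm [-0.17 -0.41  0.92] spin -0.001 (other 3.141) q7 -0.39 grip 0.636 F [ 0.1 -1.  -3.5] t 21.77
[-0.86  0.19  0.62  1.92 -0.12  1.07 -0.39]
```

View pics/s8c.png

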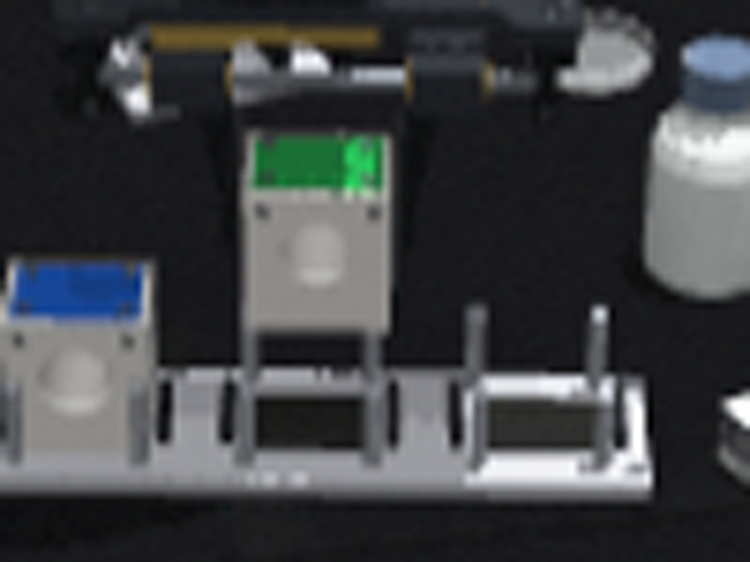

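play_rows:
  motion:
    - [1, -0.17, -0.4, 0.8, 0]
    - [1, 0, 0, 0, 0]
    - [1, 0, 0, 0, 0]
    - [1, 0, 0, 0, 0]

```text
time: 22.32
position: [0.509, 0.1321, 0.0948]
tool_rot: [2.428, 1.993, 0.001]
ft_force: [0.1, -0.2, -3.3]
grip_width: 0.64
```

Run:
```python
from h import *
rows([.5089,.1319,.094],-11.2)
s=img("side");cv2.imwrite("pics/s9.png",s)
crop(s,195,140,295,215,7.5,"pics/s9c.png")
```

```text
pos [509.  132.1  94.8] jawdir -11.2 tilt 0.03 need xyz cm [-0.02 -0.    0.08] spin -0.001 (other 3.141) q7 -0.39 grip 0.64 F [ 0.1 -0.2 -3.3] t 22.32
```

View pics/s9c.png

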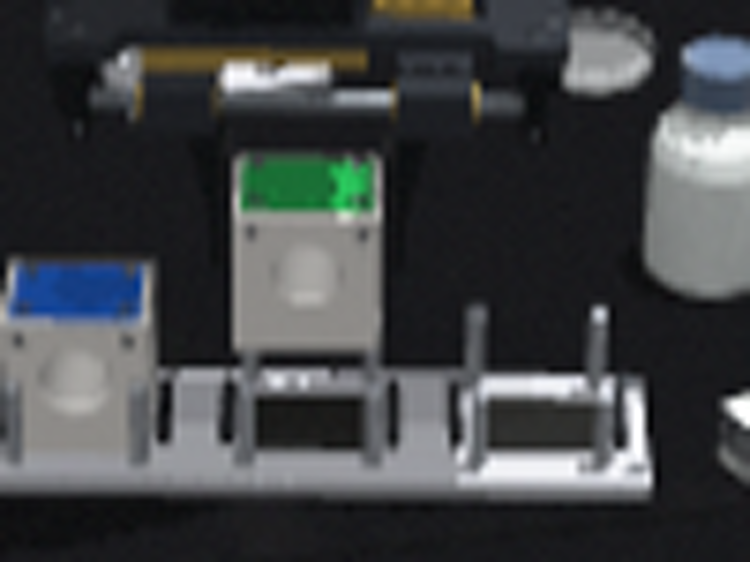

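Run:
```python
from h import *
a=np.radians(-11.2);u=np.array([np.cos(a),np.sin(a)]);v=np.array([-u[1],u[0]])
c=onz("side",[(225.5,186.0),(245.3,186.2)],.0576)[:,:2]
for q,s in zip(c,(-1,1)): 
    d=q-np.array([.5084,.1292]); print(d@u*1000-28*s,d@v*1000+22)
```

```text
-2.6269909105859632 4.23215109043112
-1.4970325784714582 4.525738145512683
```

play_rows:
  motion:
    - [1, -0.15, 0.05, 0.5, 0]
    - [1, 0, 0, 0.5, 0]
    - [1, 0, 0, 0.5, 0]
    - [1, 0, 0, 0.5, 0]
    - [1, 0, 0, 0, 0]
    - [1, 0, 0, 0, 0]

```text
time: 23.12
position: [0.5091, 0.1305, 0.0746]
tool_rot: [2.428, 1.993, 0.0]
ft_force: [-0.4, 0.2, -3.1]
grip_width: 0.637
```

Run:
```python
from h import *
rows([.5089,.1319,.0472],-11.2)
s=img("side");cv2.imwrite("pics/s10.png",s)
crop(s,195,140,295,215,7.5,"pics/s10c.png")
```

```text
pos [509.1 130.5  74.6] jawdir -11.2 tilt 0.01 need xyz cm [ 0.13 -0.05  2.74] spin -0.001 (other 3.141) q7 -0.37 grip 0.637 F [-0.4  0.2 -3.1] t 23.12
```

View pics/s10c.png

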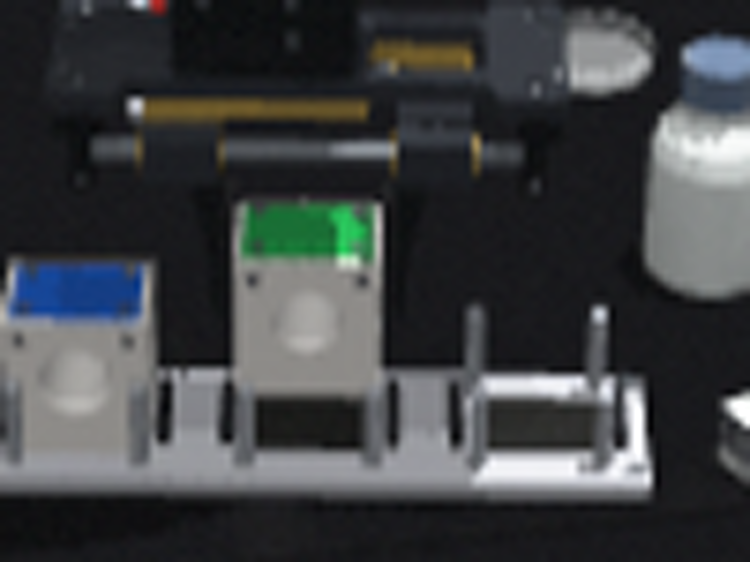

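Within the posts, no contact. Lowering on, slightly to the right.

play_rows:
  motion:
    - [1, 0, 0.04, 1, 0]
    - [1, 0, 0, 0.8, 0]
    - [1, 0, 0, 0.5, 0]
    - [1, 0, 0, 0.2, 0]
    - [1, 0, 0, 0, 0]
    - [1, 0, 0, 0, 0]

```text
time: 23.92
position: [0.5096, 0.1304, 0.0498]
tool_rot: [2.428, 1.993, 0.001]
ft_force: [0.2, 0.0, -3.2]
grip_width: 0.638
```

play_rows:
  motion:
    - [1, 0, 0, 0.1, 0]
    - [1, 0, 0, 0, 0]

```text
time: 24.18
position: [0.5094, 0.1304, 0.0486]
tool_rot: [-2.428, -1.993, -0.0]
ft_force: [-0.5, -0.1, -2.8]
grip_width: 0.644
```

play_rows:
  motion:
    - [1, 0, 0, 0.1, 0]
    - [1, 0, 0, 0, 0]

```text
time: 24.42
position: [0.5093, 0.1304, 0.0475]
tool_rot: [-2.428, -1.993, 0.0]
ft_force: [-0.1, 0.3, -3.9]
grip_width: 0.642
```

play_rows:
  motion:
    - [1, 0, 0, 0.1, 0]
    - [1, 0, 0, 0, 0]

```text
time: 24.68
position: [0.5094, 0.1304, 0.0472]
tool_rot: [-2.428, -1.993, -0.0]
ft_force: [-3.3, -1.0, 5.1]
grip_width: 0.638
```

play_rows:
  motion:
    - [0.2, 0, 0, 0, 0]
    - [0.15, 0, 0, 0, 0]
    - [0.15, 0, 0, 0, 0]
    - [0.15, 0, 0, -2, 0]
    - [0.15, 0, 0, -5, 0]
    - [0.15, 0, 0, -5, 0]
    - [0.15, 0, 0, -3, 0]
    - [0.4, 0, 0, 0, 0]
    - [0.4, 0, 0, 0, 0]

```text
time: 25.8
position: [0.5088, 0.1303, 0.1956]
tool_rot: [-2.428, -1.993, 0.002]
ft_force: [-0.5, -0.2, 0.1]
grip_width: 0.701
```

Run:
```python
from h import *
t=img("top");s=img("side");cv2.imwrite("pics/t11.png",t);cv2.imwrite("pics/s11.png",s)
crop(s,180,115,300,215,6,"pics/s11c.png"); crop(t,105,160,165,240,9,"pics/t11c.png")
rows([.52,.429,.15],77)
```

```text
pos [508.5 130.1 195. ] jawdir -11.2 tilt 0.15 need xyz cm [29.55 -4.68  4.46] spin -1.540 (other 1.602) q7 -0.45 grip 0.642 F [-0.1  0.1 -0.5] t 25.9
```

View pics/s11c.png

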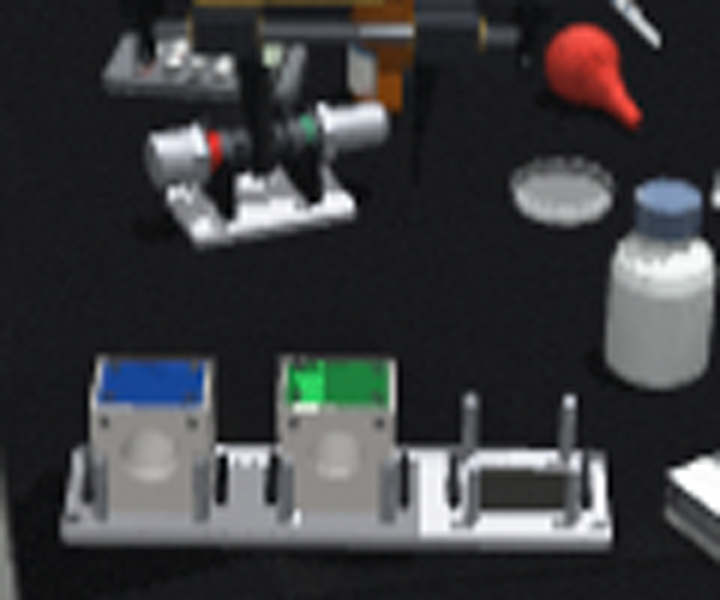

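View pics/t11c.png

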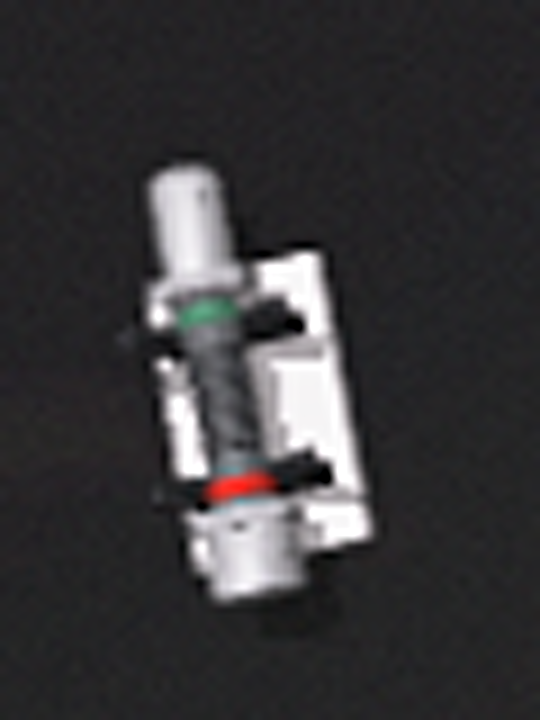

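Run:
```python
from h import *
t=cv2.imread("pics/t11.png");s=cv2.imread("pics/s11.png")
def cen(im,box,red):
    x0,y0,x1,y1=box; c=im[y0:y1,x0:x1].astype(float); b,g,r=c[...,0],c[...,1],c[...,2]
    w=np.clip((r-np.maximum(g,b)) if red else (g-r),0,None); w[w<25]=0
    yy,xx=np.mgrid[y0:y1,x0:x1]; return (xx*w).sum()/w.sum(),(yy*w).sum()/w.sum(),w.sum()
rt=cen(t,(122,205,142,222),True);gt=cen(t,(120,188,138,202),False)
rs=cen(s,(208,130,222,147),True);gs=cen(s,(226,130,236,142),False)
print(rt,gt,rs,gs)
for a,b in((rt,rs),(gt,gs)): print(tri(a[:2],b[:2]), onz("top",[a[:2]],.052),onz("side",[b[:2]],.050))
A=onz("top",[rt[:2],gt[:2]],.053);print("top mid",A.mean(0),np.degrees(np.arctan2(A[1,1]-A[0,1],A[1,0]-A[0,0])),np.linalg.norm(A[1]-A[0]))
A=onz("side",[rs[:2],gs[:2]],.050);print("side mid",A.mean(0),np.degrees(np.arctan2(A[1,1]-A[0,1],A[1,0]-A[0,0])),np.linalg.norm(A[1]-A[0]))
# silhouette tips at z .045
tip=onz("top",[(125.2,178.3),(133.8,226.2)],.047);print("tips",tip,np.degrees(np.arctan2(tip[0,1]-tip[1,1],tip[0,0]-tip[1,0])),np.linalg.norm(tip[0]-tip[1]))
d=(tip[0]-tip[1])/np.linalg.norm(tip[0]-tip[1]);print("origin",tip[1]+.064*d, tip[0]-.078*d)
# cradle plate
m=np.zeros(t.shape[:2],np.uint8);cv2.fillPoly(m,[np.array([(134,186),(142,186),(149,222),(140,222)],np.int32)],255)
crop(t,118,180,152,230,12,"pics/t11d.png")
```

```text
(np.float64(131.0471028037383), np.float64(213.54018691588786), np.float64(2675.0)) (np.float64(127.33649932157395), np.float64(194.24559023066485), np.float64(737.0)) (np.float64(215.3048090523338), np.float64(139.04031117397454), np.float64(1414.0)) (np.float64(230.91313131313132), np.float64(135.6040404040404), np.float64(495.0))
(array([0.48759873, 0.42242559, 0.04967716]), np.float64(0.0002099236785658536)) [[0.48727412 0.42174219 0.052     ]] [[0.48762729 0.42182518 0.05      ]]
(array([0.54423009, 0.43306084, 0.0526749 ]), np.float64(0.00033822215473967827)) [[0.54449434 0.43325454 0.052     ]] [[0.54490634 0.43810836 0.05      ]]
top mid [0.51576684 0.42719632 0.053     ] 11.375683807732583 0.05832028754468656
side mid [0.51626681 0.42996677 0.05      ] 15.869293920170955 0.05954856416222087
tips [[0.59315739 0.44176042 0.047     ]
 [0.45040546 0.41486559 0.047     ]] 10.6696061114881 0.14526336254217345
origin [0.51329898 0.42671489 0.047     ] [0.51650592 0.42731909 0.047     ]
```

play_rows:
  motion:
    - [0.4, 4.2, -0.7, 0, 0]
    - [0.4, 4.2, -0.7, 0, 0]
    - [0.4, 4.2, -0.7, 0, 0]
    - [0.4, 4.2, -0.7, 0, 0]
    - [0.4, 4.2, -0.7, 0, 0]
    - [0.4, 4.2, -0.7, 0, 0]
    - [0.4, 4.2, -0.7, 0, 0]
    - [0.4, 0, 0, 0, -0.178]
    - [0.4, 0, 0, 0, -0.178]
    - [0.4, 0, 0, 0, -0.178]
    - [0.4, 0, 0, 0, -0.178]
    - [0.4, 0, 0, 0, -0.178]
    - [0.4, 0, 0, 0, -0.178]
    - [0.4, 0, 0, 0, -0.178]
    - [0.4, 0, 0, 0, -0.178]
    - [0.4, 0, 0, 0, -0.178]
    - [0.4, 0, 0, 0, -0.178]
    - [0.4, 0, 0, 3, -0.178]
    - [0.4, 0, 0, 3, 0]
    - [0.4, 0, 0, 0, 0]

```text
time: 28.4
position: [0.5164, 0.4264, 0.132]
tool_rot: [0.299, -3.121, 0.008]
ft_force: [0.5, 0.1, -0.2]
grip_width: 0.599
```

play_rows:
  motion:
    - [0.4, 0, 0, 0, 0]
    - [0.4, 0, 0, 0, 0]
    - [0.4, 0, 0, 0, 0]

```text
time: 28.78
position: [0.5191, 0.4287, 0.1378]
tool_rot: [-0.3, 3.126, 0.002]
ft_force: [-0.1, 0.6, 0.2]
grip_width: 0.594
```

Run:
```python
from h import *
rows([.5157,.4277,.034],101)
t=img("top");s=img("side");cv2.imwrite("pics/t12.png",t);cv2.imwrite("pics/s12.png",s)
crop(s,180,95,270,175,8,"pics/s12c.png")
```

```text
pos [519.1 428.7 137.8] jawdir 101.0 tilt 0.12 need xyz cm [ 0.37 -0.05 10.38] spin -0.001 (other 3.141) q7 1.08 grip 0.594 F [-0.1  0.6  0.2] t 28.77
```

View pics/s12c.png

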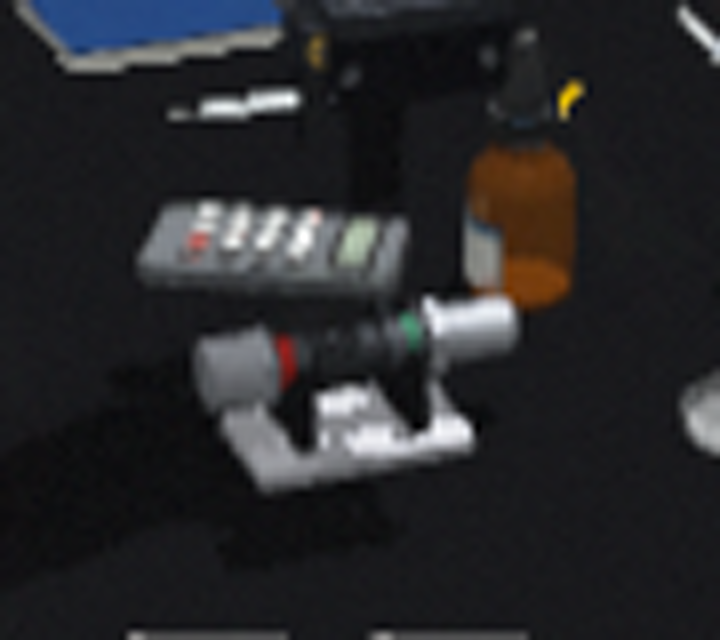

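Run:
```python
from h import *
t=cv2.imread("pics/top0.png");crop(t,60,140,160,240,7,"pics/br.png")
print(onz("top",[(82,172),(100,172),(92,163),(88,182)],.08).round(3))
```

```text
[[0.611 0.562 0.08 ]
 [0.609 0.507 0.08 ]
 [0.636 0.532 0.08 ]
 [0.58  0.543 0.08 ]]
```

View pics/br.png

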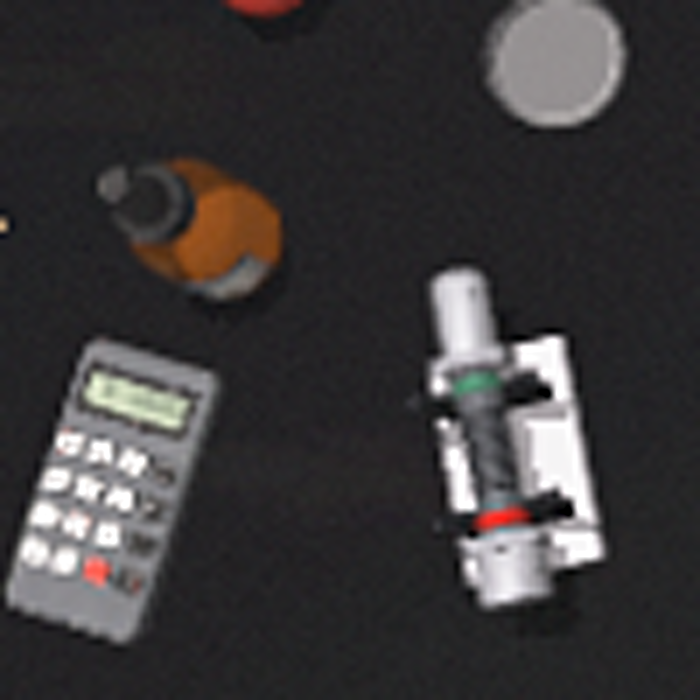

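play_rows:
  motion:
    - [0.4, 0.35, -0.05, 3, 0]
    - [0.4, 0, 0, 3, 0]
    - [0.4, 0, 0, 2, 0]
    - [0.4, 0, 0, 0, 0]
    - [0.4, 0, 0, 0, 0]

```text
time: 29.5
position: [0.516, 0.4277, 0.0578]
tool_rot: [-0.3, 3.126, 0.002]
ft_force: [1.4, 0.1, 0.2]
grip_width: 0.6
```

Run:
```python
from h import *
rows([.5157,.4277,.034],101)
s=img("side");cv2.imwrite("pics/s13.png",s)
crop(s,180,95,270,175,8,"pics/s13c.png")
```

```text
pos [516.  427.7  57.8] jawdir 101.0 tilt 0.11 need xyz cm [0.03 0.   2.38] spin -0.001 (other 3.141) q7 1.09 grip 0.6 F [1.4 0.1 0.2] t 29.5
```

View pics/s13c.png

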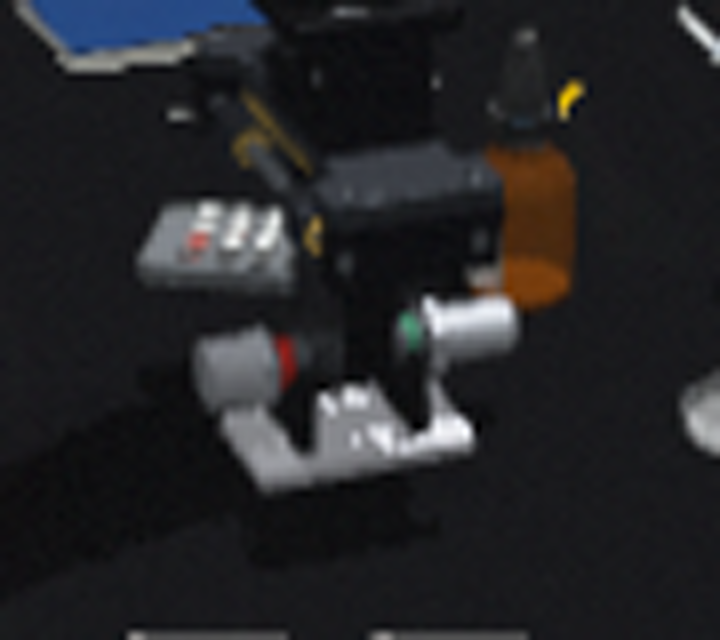

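play_rows:
  motion:
    - [0.4, 0, 0, 1.5, 0]
    - [0.4, 0, 0, 0.85, 0]
    - [0.4, 0, 0, 0, 0]
    - [0.6, 0, 0, 0, 0]
    - [1, 0, 0, 0, 0]
    - [1, 0, 0, 0, 0]
    - [1, 0, 0, 0, 0]
    - [1, 0, 0, 0, 0]
    - [1, 0, 0, 0, 0]
    - [1, 0, 0, 0, 0]
  force: 45

```text
time: 30.8
position: [0.5152, 0.4278, 0.0333]
tool_rot: [-0.3, 3.127, 0.002]
ft_force: [-0.0, 2.0, -0.3]
grip_width: 0.218
```

Run:
```python
from h import *
rows([.5157,.4277,.034],101)
```

```text
pos [515.2 427.8  33.3] jawdir 101.0 tilt 0.06 need xyz cm [-0.05 -0.02 -0.07] spin -0.000 (other 3.141) q7 1.09 grip 0.218 F [-0.   2.  -0.3] t 30.8
```

play_rows:
  motion:
    - [1, 0, 0, -0.5, 0]
    - [1, 0, 0, -1, 0]
    - [1, 0, 0, -3, 0]
    - [1, 0, 0, -4, 0]
    - [1, 0, 0, -4, 0]
    - [1, 0, 0, 0, 0]
    - [1, 0, 0, 0, 0]

```text
time: 31.68
position: [0.5148, 0.4263, 0.1572]
tool_rot: [0.299, -3.126, 0.002]
ft_force: [0.1, -0.1, -2.4]
grip_width: 0.215
```

Run:
```python
from h import *
rows([.4454,.2682,.15],-11.2)
s=img("side");cv2.imwrite("pics/s14.png",s)
crop(s,170,80,290,170,6,"pics/s14c.png")
```

```text
pos [514.8 426.3 157.2] jawdir 100.9 tilt 0.09 need xyz cm [  9.81 -14.21   0.74] spin -1.184 (other 1.957) q7 1.08 grip 0.215 F [ 0.1 -0.1 -2.4] t 31.68
```

View pics/s14c.png

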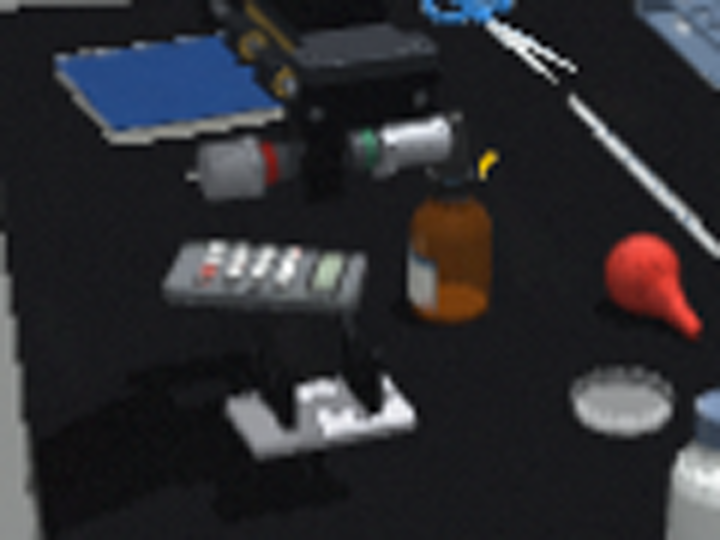

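play_rows:
  motion:
    - [1, 2.45, -3.55, 0, 0]
    - [1, 2.45, -3.55, 0, 0]
    - [1, 2.45, -3.55, 0, 0]
    - [1, 2.45, -3.55, 0, 0]
    - [1, 0, 0, 0, 0.178]
    - [1, 0, 0, 0, 0.178]
    - [1, 0, 0, 0, 0.178]
    - [1, 0, 0, 0, 0.178]
    - [1, 0, 0, 0, 0.178]
    - [1, 0, 0, 0, 0.178]
    - [1, 0, 0, 0, 0.178]
    - [1, 0, 0, 0, 0.178]
    - [1, 0, 0, 0, 0.178]
    - [1, 0, 0, 0, 0.178]
    - [1, 0, 0, 0, 0.177]
    - [1, 0, 0, 2, 0]
    - [1, 0, 0, 0, 0]
    - [1, 0, 0, 0, 0]
    - [1, 0, 0, 0, 0]
    - [1, 0, 0, 0, 0]

```text
time: 34.22
position: [0.4463, 0.2692, 0.1386]
tool_rot: [-2.427, -1.995, -0.001]
ft_force: [-0.2, 0.4, -2.6]
grip_width: 0.214
```

Run:
```python
from h import *
rows([.4454,.2682,.0333],-11.2); print(np.round(ctrl.get_state()["joint_positions"],2))
t=img("top");s=img("side");cv2.imwrite("pics/s15.png",s);cv2.imwrite("pics/t15.png",t)
crop(s,170,100,290,210,6,"pics/s15c.png");crop(t,140,140,260,260,5,"pics/t15c.png")
```

```text
pos [446.3 269.2 138.6] jawdir -11.2 tilt 0.05 need xyz cm [-0.13 -0.07 10.53] spin 0.000 (other -3.141) q7 -0.76 grip 0.214 F [-0.2  0.4 -2.6] t 34.23
[-0.87  0.11  0.3   1.9  -0.04  1.14 -0.76]
```

View pics/s15c.png

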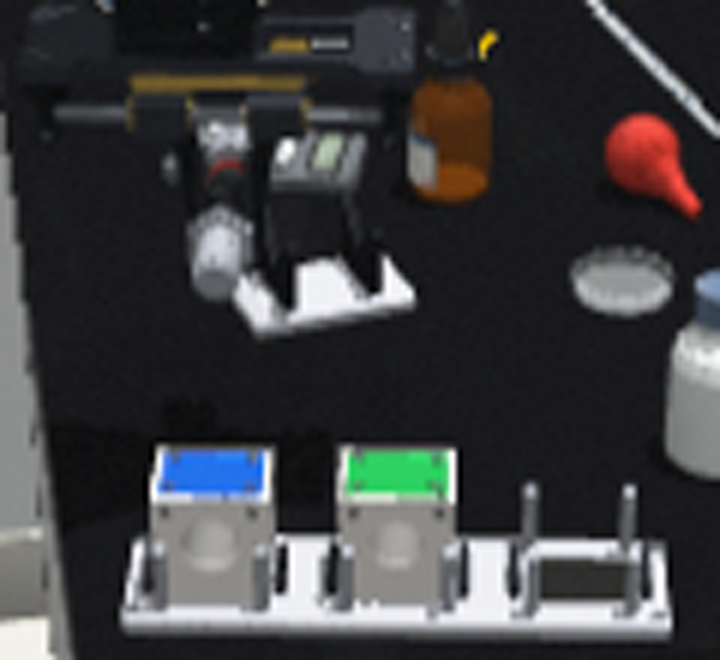

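View pics/t15c.png

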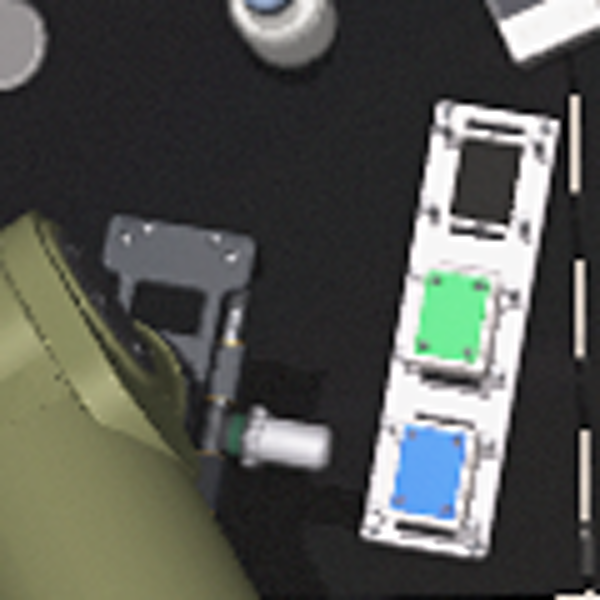

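play_rows:
  motion:
    - [1, -0.1, -0.07, 3, 0]
    - [1, 0, 0, 4, 0]
    - [1, 0, 0, 2.5, 0]
    - [1, 0, 0, 1, 0]
    - [1, 0, 0, 0, 0]
    - [1, 0, 0, 0, 0]
    - [1, 0, 0, 0, 0]

```text
time: 35.2
position: [0.4459, 0.2688, 0.0342]
tool_rot: [-2.427, -1.995, -0.004]
ft_force: [0.7, 0.3, -1.4]
grip_width: 0.214
```

Run:
```python
from h import *
rows([.4454,.2682,.0333],-11.2)
t=img("top");s=img("side");cv2.imwrite("pics/s16.png",s);cv2.imwrite("pics/t16.png",t)
crop(s,170,100,290,210,6,"pics/s16c.png");crop(t,180,200,250,260,10,"pics/t16c.png")
```

```text
pos [445.9 268.8  34.2] jawdir -11.2 tilt 0.13 need xyz cm [-0.07 -0.04  0.09] spin 0.000 (other -3.141) q7 -0.72 grip 0.214 F [ 0.7  0.3 -1.4] t 35.2
```

View pics/s16c.png

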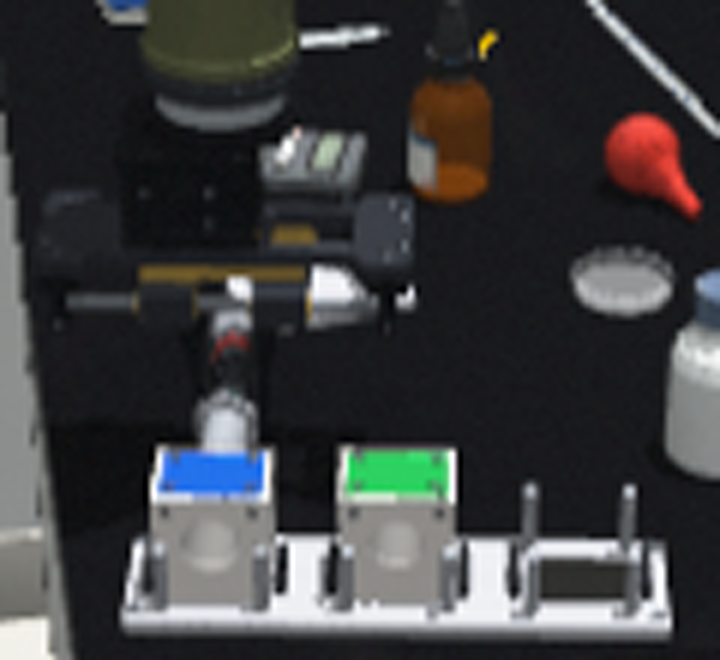

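View pics/t16c.png

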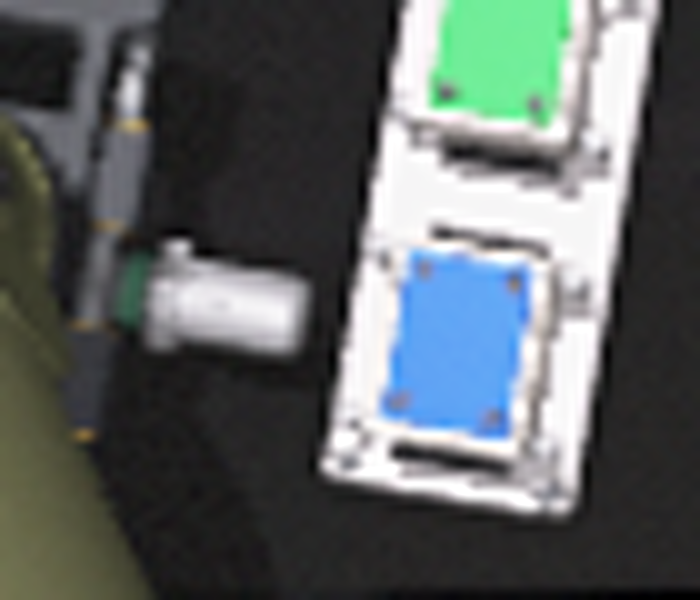

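play_rows:
  motion:
    - [1, -0.5, -0.04, 0.08, 0]
    - [1, -0.7, 0, 0, 0]
    - [1, -0.7, 0, 0, 0]
    - [1, 0, 0, 0, 0]
    - [1, 0, 0, 0, 0]

```text
time: 35.92
position: [0.4411, 0.2498, 0.0324]
tool_rot: [-2.427, -1.994, -0.001]
ft_force: [-0.5, 0.2, -2.1]
grip_width: 0.214
```

```bash
cat >> h.py <<'E'
U=np.array([np.cos(np.radians(-11.2)),np.sin(np.radians(-11.2))]);V=np.array([-U[1],U[0]])
def rel(P):
    p,R,s=tool();d=(p[:2]-np.array(P))*1000
    print(f"u {d@U:.2f} L(v) {d@V:.2f} z {p[2]*1000:.2f} Fu {s['ft_force'][:2]@U:.2f} Fv {s['ft_force'][:2]@V:.2f} Fz {s['ft_force'][2]:.2f} tq {np.round(s['torque'],2)} t {s['time']:.2f}")
E
python3 -c "
from h import *
for _ in range(1): rel([.4212,.1456])
rows([.4212,.1456,.0333],-11.2)"
```

```text
u -0.69 L(v) 106.13 z 32.38 Fu -0.55 Fv 0.13 Fz -2.05 tq [-0.1   0.13 -0.03] t 35.92
pos [441.1 249.8  32.4] jawdir -11.2 tilt 0.03 need xyz cm [-10.61   0.07  -0.1 ] spin 0.000 (other -3.141) q7 -0.69 grip 0.214 F [-0.5  0.2 -2.1] t 35.92
```

play_rows:
  motion:
    - [1, -0.3, 0.06, -0.09, 0]
    - [1, -0.3, 0, 0, 0]
    - [1, -0.3, 0, 0, 0]
    - [1, 0, 0, 0, 0]
    - [1, 0, 0, 0, 0]

```text
time: 36.55
position: [0.4399, 0.2408, 0.0332]
tool_rot: [-2.427, -1.995, -0.0]
ft_force: [0.2, 0.0, -2.1]
grip_width: 0.216
```

```bash
python3 -c "
from h import *
rel([.4212,.1456])"
```

```text
u -0.12 L(v) 97.03 z 33.21 Fu 0.18 Fv 0.06 Fz -2.10 tq [-0.11  0.07  0.  ] t 36.55
```

play_rows:
  motion:
    - [1, -0.3, 0, 0, 0]
    - [1, -0.3, 0, 0, 0]
    - [1, -0.3, 0, 0, 0]
    - [1, -0.3, 0, 0, 0]
    - [1, -0.3, 0, 0, 0]
    - [1, 0, 0, 0, 0]

```text
time: 37.3
position: [0.437, 0.2257, 0.0332]
tool_rot: [-2.428, -1.994, -0.0]
ft_force: [-1.2, -0.6, -3.1]
grip_width: 0.211
```

```bash
python3 -c "
from h import *
rel([.4212,.1456])"
```

```text
u -0.08 L(v) 81.65 z 33.18 Fu -1.10 Fv -0.80 Fz -3.09 tq [-0.09  0.07  0.02] t 37.30
```

play_rows:
  motion:
    - [1, -0.3, 0, 0, 0]
    - [1, -0.3, 0, 0, 0]
    - [1, -0.3, 0, 0, 0]
    - [1, -0.2, 0, 0, 0]
    - [1, 0, 0, 0, 0]

```text
time: 37.92
position: [0.4349, 0.2151, 0.0332]
tool_rot: [-2.427, -1.994, -0.0]
ft_force: [-0.1, -0.3, -2.1]
grip_width: 0.217
```

play_rows:
  motion:
    - [1, -0.1, 0, 0, 0]
    - [1, -0.1, 0, 0, 0]
    - [1, -0.1, 0, 0, 0]
    - [1, 0, 0, 0, 0]

```text
time: 38.42
position: [0.4343, 0.2122, 0.0332]
tool_rot: [-2.427, -1.994, -0.0]
ft_force: [0.3, -0.5, -2.5]
grip_width: 0.217
```

```bash
python3 -c "
from h import *
rel([.4212,.1456])"
```

```text
u -0.11 L(v) 67.87 z 33.17 Fu 0.43 Fv -0.42 Fz -2.49 tq [-0.08  0.06 -0.04] t 38.42
```

play_rows:
  motion:
    - [1, -0.1, 0, 0, 0]
    - [1, -0.1, 0, 0, 0]
    - [1, 0, 0, 0, 0]

```text
time: 38.8
position: [0.4339, 0.2102, 0.0332]
tool_rot: [-2.427, -1.995, -0.0]
ft_force: [-0.5, -0.1, -2.2]
grip_width: 0.212
```

play_rows:
  motion:
    - [1, -0.1, 0, 0, 0]
    - [1, 0, 0, 0, 0]

```text
time: 39.05
position: [0.4337, 0.2092, 0.0332]
tool_rot: [2.427, 1.995, 0.0]
ft_force: [0.1, -0.7, -2.2]
grip_width: 0.214
```

play_rows:
  motion:
    - [1, -0.1, 0, 0, 0]
    - [1, 0, 0, 0, 0]

```text
time: 39.3
position: [0.4335, 0.2085, 0.0332]
tool_rot: [-2.427, -1.995, -0.001]
ft_force: [-0.2, 0.5, -2.2]
grip_width: 0.216
```

```bash
python3 -c "
from h import *
rel([.4212,.1456])"
```

```text
u -0.15 L(v) 64.09 z 33.21 Fu -0.32 Fv 0.48 Fz -2.25 tq [0.01 0.06 0.01] t 39.30
```

play_rows:
  motion:
    - [1, -0.08, 0, 0, 0]
    - [1, 0, 0, 0, 0]

```text
time: 39.55
position: [0.4334, 0.2079, 0.0333]
tool_rot: [-2.427, -1.995, -0.001]
ft_force: [0.4, 1.8, -2.5]
grip_width: 0.214
```

play_rows:
  motion:
    - [1, -0.08, 0, 0, 0]
    - [1, 0, 0, 0, 0]

```text
time: 39.8
position: [0.4335, 0.2076, 0.0334]
tool_rot: [-2.427, -1.995, -0.002]
ft_force: [0.9, 4.0, -3.3]
grip_width: 0.22
```

```bash
python3 -c "
from h import *
rel([.4212,.1456])"
```

```text
u 0.01 L(v) 63.16 z 33.38 Fu 0.10 Fv 4.14 Fz -3.30 tq [ 0.68 -0.09 -0.03] t 39.80
```

play_rows:
  motion:
    - [1, -0.08, 0, 0, 0]
    - [1, 0, 0, 0, 0]

```text
time: 40.05
position: [0.4335, 0.2075, 0.0336]
tool_rot: [-2.426, -1.995, -0.004]
ft_force: [1.4, 6.0, -2.8]
grip_width: 0.217
```

```bash
python3 -c "
from h import *
rel([.4212,.1456])
t=img('top');s=img('side');cv2.imwrite('pics/s17.png',s)
crop(s,170,130,260,210,8,'pics/s17c.png');crop(t,180,200,250,260,10,'pics/t17c.png')"
```

```text
u 0.04 L(v) 63.15 z 33.59 Fu 0.19 Fv 6.11 Fz -2.76 tq [ 1.14 -0.07 -0.08] t 40.05
```

View pics/t17c.png

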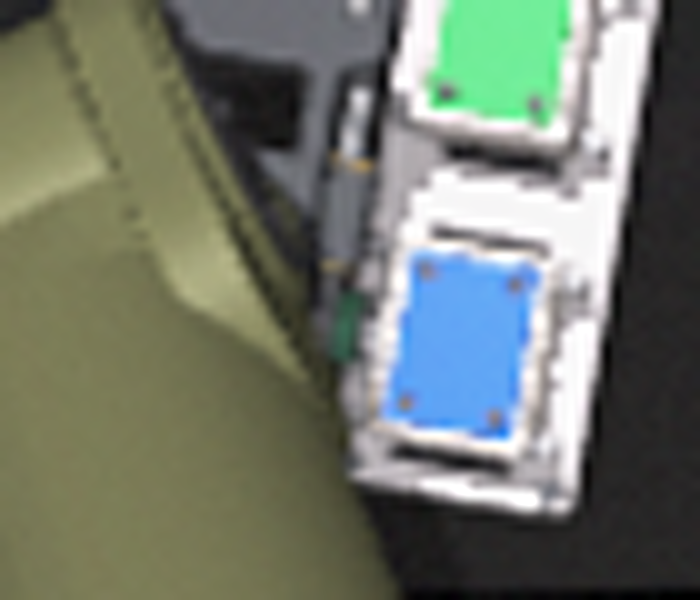

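View pics/s17c.png

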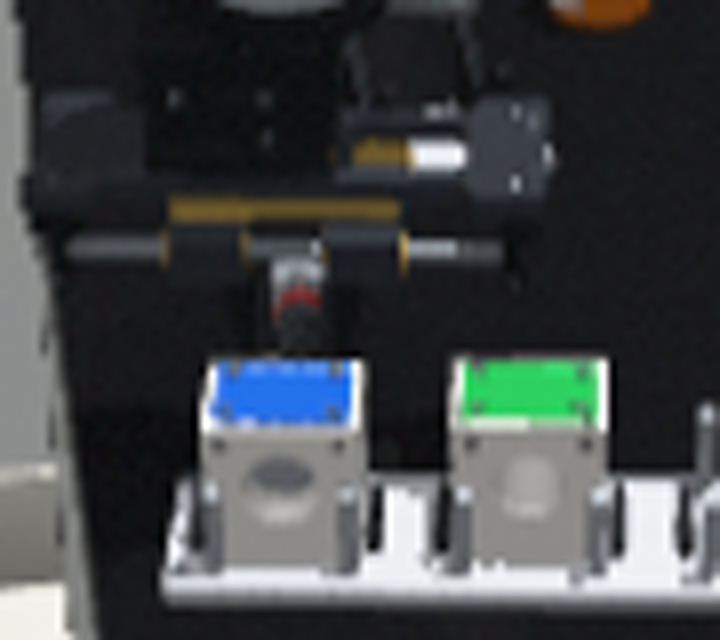

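The go end is home in blue: the flange is at the face, travel stopped at 63 mm with a 6 N rise, and the plug shows dark in the bore at crop (282,475). I'm drawing it out, lifting and turning for the no-go end.

play_rows:
  motion:
    - [1, 0.3, 0, 0, 0]
    - [1, 0.5, 0, 0, 0]
    - [1, 1, 0, 0, 0]
    - [1, 1, 0, 0, 0]
    - [1, 1, 0, 0, 0]
    - [1, 1.5, 0, 0, 0]
    - [1, 2, 0, 0, 0]
    - [1, 2, 0, -2, 0]
    - [1, 0, 0, -5, 0]
    - [1, 0, 0, -4, 0]
    - [1, 0, 0, 0, 0]
    - [1, 0, 0, 0, 0]

```text
time: 41.65
position: [0.4504, 0.2976, 0.1422]
tool_rot: [-2.426, -1.995, 0.002]
ft_force: [1.1, 0.3, -2.8]
grip_width: 0.214
```

```bash
python3 -c "
from h import *
rel([.4212,.1456])
rows([*(np.array([.4212,.1456])+V*.105),.14],168.8)"
```

```text
u -0.87 L(v) 154.79 z 142.25 Fu 1.02 Fv 0.47 Fz -2.75 tq [-0.09  0.1  -0.04] t 41.65
pos [450.4 297.6 142.2] jawdir -11.1 tilt 0.08 need xyz cm [-4.98  0.08  0.23] spin 0.001 (other -3.140) q7 -0.79 grip 0.214 F [ 1.1  0.3 -2.8] t 41.65
```

play_rows:
  motion:
    - [1, 0, 0, 0, -0.185]
    - [1, 0, 0, 0, -0.185]
    - [1, 0, 0, 0, -0.185]
    - [1, 0, 0, 0, -0.185]
    - [1, 0, 0, 0, -0.185]
    - [1, 0, 0, 0, -0.185]
    - [1, 0, 0, 0, -0.185]
    - [1, 0, 0, 0, -0.185]
    - [1, 0, 0, 0, -0.185]
    - [1, 0, 0, 0, -0.185]
    - [1, 0, 0, 0, -0.185]
    - [1, 0, 0, 0, -0.185]
    - [1, 0, 0, 0, -0.185]
    - [1, 0, 0, 0, -0.185]
    - [1, 0, 0, 0, -0.185]
    - [1, 0, 0, 0, -0.185]
    - [1, 0, 0, 0, -0.182]
    - [1, 0, 0, 0, 0]
    - [1, 0, 0, 0, 0]
    - [1, 0, 0, 0, 0]

```text
time: 44.15
position: [0.4508, 0.2971, 0.1427]
tool_rot: [1.993, -2.428, -0.0]
ft_force: [-0.4, -0.8, -1.9]
grip_width: 0.219
```

```bash
python3 -c "
from h import *
rel([.4212,.1456])
rows([*(np.array([.4212,.1456])+V*.115),.06],168.8)
print(np.round(ctrl.get_state()['joint_positions'],2))"
```

```text
u -0.38 L(v) 154.41 z 142.68 Fu -0.20 Fv -0.81 Fz -1.87 tq [0.04 0.14 0.  ] t 44.15
pos [450.8 297.1 142.7] jawdir 168.8 tilt 0.05 need xyz cm [ 3.94 -0.05  8.27] spin -0.001 (other 3.141) q7 2.32 grip 0.219 F [-0.4 -0.8 -1.9] t 44.15
[-0.69  0.15  0.06  1.84 -0.01  1.15  2.32]
```

play_rows:
  motion:
    - [1, 1.5, -0.05, 4, 0]
    - [1, 1.5, 0, 4, 0]
    - [1, 0, 0, 2, 0]
    - [1, 0, 0, 0.9, 0]
    - [1, 0, 0, 0, 0]
    - [1, 0, 0, 0, 0]
    - [1, 0, 0, 0, 0]

```text
time: 45.02
position: [0.4464, 0.2683, 0.0352]
tool_rot: [-1.994, 2.425, -0.0]
ft_force: [0.4, -0.5, -2.4]
grip_width: 0.215
```

```bash
python3 -c "
from h import *
rel([.4212,.1456])
rows([*(np.array([.4212,.1456])+V*.095),.0333],168.8)
s=img('side');cv2.imwrite('pics/s18.png',s)
crop(s,170,130,260,210,8,'pics/s18c.png')"
```

```text
u 0.93 L(v) 125.31 z 35.20 Fu 0.51 Fv -0.45 Fz -2.38 tq [ 0.04  0.06 -0.03] t 45.02
pos [446.4 268.3  35.2] jawdir 168.9 tilt 0.12 need xyz cm [3.03 0.1  0.19] spin 0.001 (other -3.141) q7 2.37 grip 0.215 F [ 0.4 -0.5 -2.4] t 45.02
```

View pics/s18c.png

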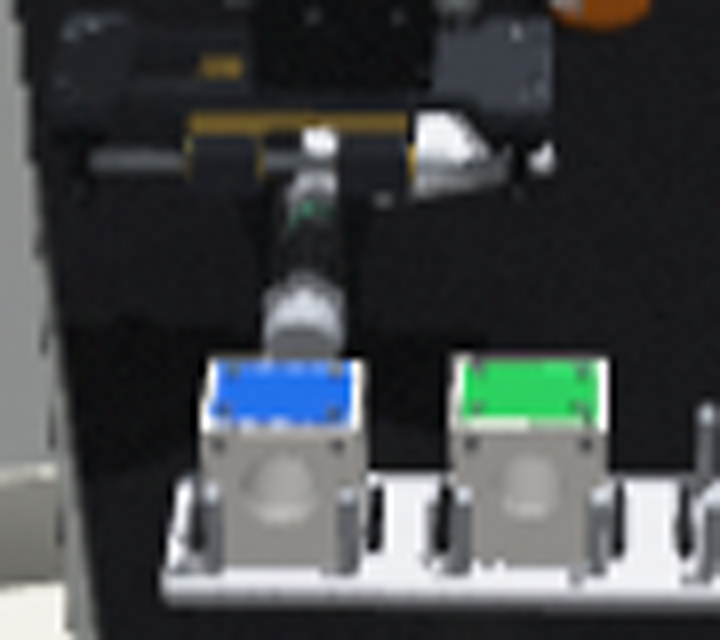

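play_rows:
  motion:
    - [1, 1, 0.1, 0.18, 0]
    - [1, 1, 0, 0, 0]
    - [1, 0.8, 0, 0, 0]
    - [1, 0.3, 0, 0, 0]
    - [1, 0, 0, 0, 0]
    - [1, 0, 0, 0, 0]
    - [1, 0, 0, 0, 0]

```text
time: 45.95
position: [0.4388, 0.2378, 0.0324]
tool_rot: [-1.996, 2.426, 0.0]
ft_force: [0.5, 0.0, -2.6]
grip_width: 0.216
```

```bash
python3 -c "
from h import *
rel([.4212,.1456])
rows([*(np.array([.4212,.1456])+V*.088),.0333],168.8)"
```

```text
u -0.66 L(v) 93.88 z 32.38 Fu 0.47 Fv 0.13 Fz -2.61 tq [ 0.06  0.09 -0.  ] t 45.95
pos [438.8 237.8  32.4] jawdir 168.9 tilt 0.01 need xyz cm [ 0.59 -0.07 -0.09] spin 0.001 (other -3.140) q7 2.42 grip 0.216 F [ 0.5  0.  -2.6] t 45.95
```

play_rows:
  motion:
    - [1, 0.2, -0.06, -0.09, 0]
    - [1, 0.2, 0, 0, 0]
    - [1, 0, 0, 0, 0]
    - [1, 0, 0, 0, 0]

```text
time: 46.45
position: [0.4386, 0.2335, 0.0333]
tool_rot: [-1.995, 2.427, 0.0]
ft_force: [0.5, 0.3, -1.5]
grip_width: 0.215
```

play_rows:
  motion:
    - [1, 0.1, 0, 0, 0]
    - [1, 0, 0, 0, 0]
    - [1, 0.1, 0, 0, 0]
    - [1, 0, 0, 0, 0]

```text
time: 46.95
position: [0.4382, 0.2314, 0.0333]
tool_rot: [-1.995, 2.427, -0.0]
ft_force: [-0.4, -0.7, -2.4]
grip_width: 0.217
```

```bash
python3 -c "
from h import *
rel([.4212,.1456])"
```

```text
u 0.02 L(v) 87.45 z 33.27 Fu -0.21 Fv -0.79 Fz -2.37 tq [ 0.07  0.11 -0.01] t 46.95
```

play_rows:
  motion:
    - [1, 0.08, 0, 0, 0]
    - [1, 0, 0, 0, 0]

```text
time: 47.2
position: [0.4381, 0.2307, 0.0333]
tool_rot: [-1.995, 2.427, -0.0]
ft_force: [0.5, -0.0, -2.2]
grip_width: 0.216
```

play_rows:
  motion:
    - [1, 0.08, 0, 0, 0]
    - [1, 0, 0, 0, 0]

```text
time: 47.45
position: [0.4379, 0.2298, 0.0332]
tool_rot: [1.995, -2.427, -0.0]
ft_force: [-0.1, -0.3, -2.3]
grip_width: 0.218
```

play_rows:
  motion:
    - [1, 0.08, 0, 0, 0]
    - [1, 0, 0, 0, 0]

```text
time: 47.7
position: [0.4377, 0.229, 0.0333]
tool_rot: [1.995, -2.427, 0.0]
ft_force: [-0.6, -0.5, -1.5]
grip_width: 0.213
```

play_rows:
  motion:
    - [1, 0.08, 0, 0, 0]
    - [1, 0, 0, 0, 0]

```text
time: 47.95
position: [0.4375, 0.2283, 0.0333]
tool_rot: [1.995, -2.427, -0.0]
ft_force: [-0.3, 0.3, -2.5]
grip_width: 0.222
```

play_rows:
  motion:
    - [1, 0.08, 0, 0, 0]
    - [1, 0, 0, 0, 0]

```text
time: 48.2
position: [0.4374, 0.2275, 0.0333]
tool_rot: [-1.995, 2.427, -0.0]
ft_force: [-0.6, -0.2, -1.5]
grip_width: 0.216
```

play_rows:
  motion:
    - [1, 0.08, 0, 0, 0]
    - [1, 0, 0, 0, 0]

```text
time: 48.45
position: [0.4373, 0.2268, 0.0333]
tool_rot: [-1.995, 2.427, 0.0]
ft_force: [0.1, -0.2, -2.5]
grip_width: 0.215
```

play_rows:
  motion:
    - [1, 0.08, 0, 0, 0]
    - [1, 0, 0, 0, 0]

```text
time: 48.7
position: [0.4373, 0.2267, 0.0335]
tool_rot: [-1.995, 2.426, 0.001]
ft_force: [1.2, 1.9, -2.5]
grip_width: 0.213
```

play_rows:
  motion:
    - [1, 0.06, 0, 0, 0]
    - [1, 0, 0, 0, 0]

```text
time: 48.95
position: [0.4373, 0.2266, 0.0336]
tool_rot: [-1.995, 2.425, 0.001]
ft_force: [1.4, 5.4, -2.8]
grip_width: 0.213
```

```bash
python3 -c "
from h import *
rel([.4212,.1456])
t=img('top');s=img('side');cv2.imwrite('pics/s19.png',s);cv2.imwrite('pics/t19.png',t)
crop(s,170,130,260,210,8,'pics/s19c.png');crop(t,180,200,250,260,10,'pics/t19c.png')"
```

```text
u 0.08 L(v) 82.56 z 33.58 Fu 0.35 Fv 5.58 Fz -2.80 tq [ 1.19 -0.09 -0.01] t 48.95
```

View pics/t19c.png

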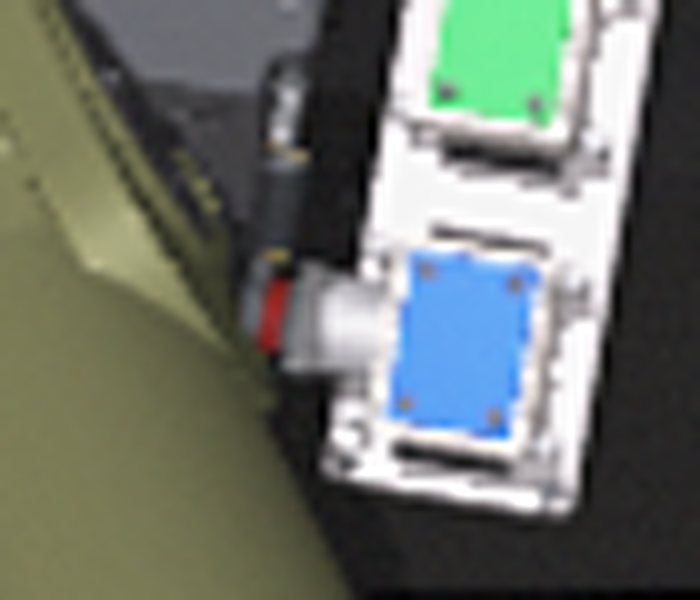

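View pics/s19c.png

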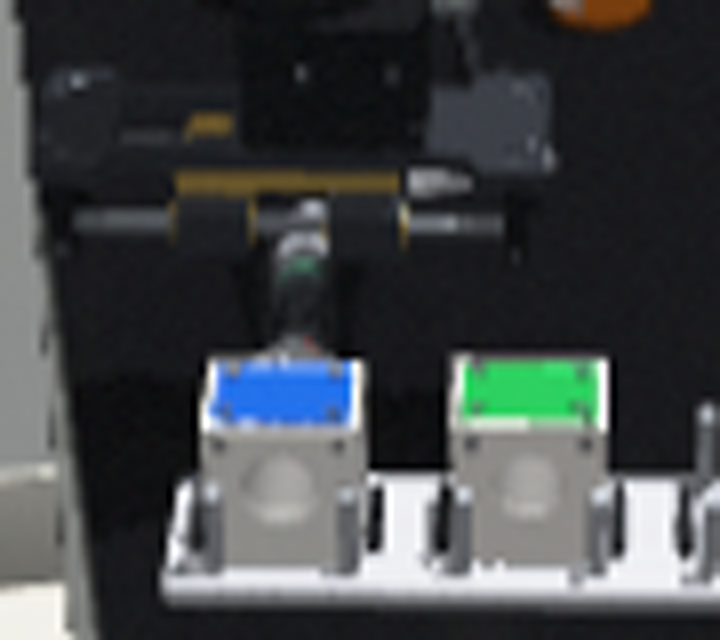

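No-go rests on blue's mouth with 5.5 N and didn't enter. Holding, then withdrawing.

play_rows:
  motion:
    - [1, 0, 0, 0, 0]
    - [1, 0, 0, 0, 0]
    - [1, 0, 0, 0, 0]
    - [1, 0, 0, 0, 0]
    - [1, 0, 0, 0, 0]
    - [1, 0, 0, 0, 0]

```text
time: 49.8
position: [0.4373, 0.2266, 0.0336]
tool_rot: [-1.994, 2.425, 0.001]
ft_force: [-0.1, 6.0, -2.8]
grip_width: 0.219
```

```bash
python3 -c "
from h import *
rel([.4212,.1456]); rows([.4212,.1456,.0333],168.8)"
```

```text
u 0.10 L(v) 82.59 z 33.61 Fu -1.23 Fv 5.89 Fz -2.83 tq [ 1.21 -0.07 -0.04] t 49.80
pos [437.3 226.6  33.6] jawdir 168.9 tilt 0.12 need xyz cm [8.26 0.02 0.01] spin 0.001 (other -3.140) q7 2.43 grip 0.219 F [-0.1  6.  -2.8] t 49.8
```

play_rows:
  motion:
    - [1, -0.3, 0, 0, 0]
    - [1, -1, 0, 0, 0]
    - [1, -2, 0, 0, 0]
    - [1, -3, 0, 0, 0]
    - [1, -2, 0, -3, 0]
    - [1, 0, 0, -5, 0]
    - [1, 0, 0, -3, 0]
    - [1, 0, 0, 0, 0]
    - [1, 0, 0, 0, 0]

```text
time: 50.92
position: [0.4522, 0.307, 0.1419]
tool_rot: [1.995, -2.425, -0.0]
ft_force: [-0.5, 0.1, -3.2]
grip_width: 0.212
```

```bash
python3 -c "
from h import *
t=img('top');s=img('side');cv2.imwrite('pics/s20.png',s);cv2.imwrite('pics/t20.png',t)
crop(s,170,130,300,210,6,'pics/s20c.png');crop(t,140,140,260,260,5,'pics/t20c.png')
rel([.5094,.1304]); rows([*(np.array([.5094,.1304])+V*.125),.14],-11.2)"
```

```text
u -90.52 L(v) 161.49 z 141.29 Fu 0.13 Fv 0.41 Fz -2.03 tq [ 0.   0.1 -0. ] t 51.02
pos [452.  306.4 141.3] jawdir 168.9 tilt 0.20 need xyz cm [ 3.66 -9.05  0.12] spin 0.001 (other -3.140) q7 2.31 grip 0.213 F [ 0.2  0.4 -2. ] t 51.02
```

View pics/t20c.png

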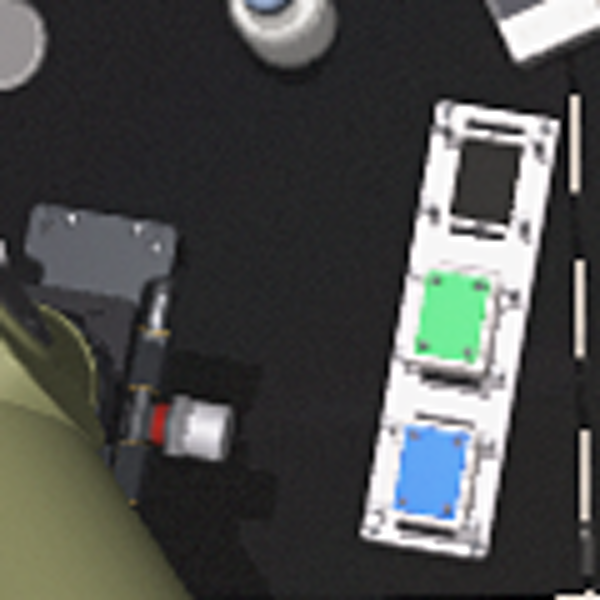

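View pics/s20c.png

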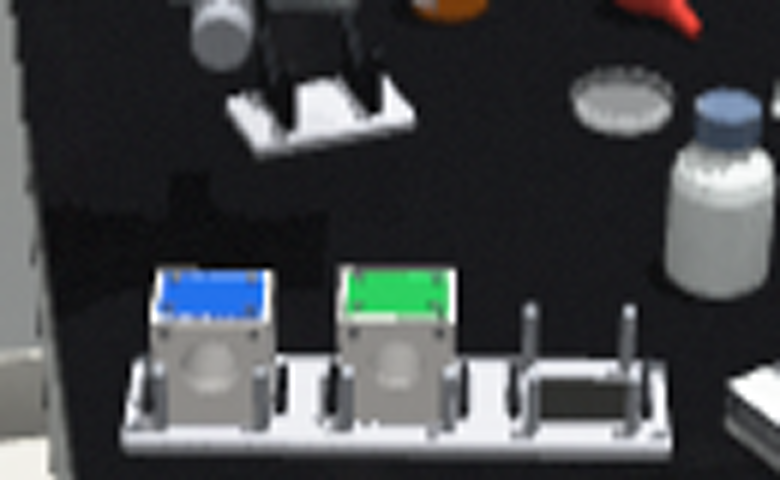

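play_rows:
  motion:
    - [1, 0, 0, 0, 0.185]
    - [1, 0, 0, 0, 0.185]
    - [1, 0, 0, 0, 0.185]
    - [1, 0, 0, 0, 0.185]
    - [1, 0, 0, 0, 0.185]
    - [1, 0, 0, 0, 0.185]
    - [1, 0, 0, 0, 0.185]
    - [1, 0, 0, 0, 0.185]
    - [1, 0, 0, 0, 0.185]
    - [1, 0, 0, 0, 0.185]
    - [1, 0, 0, 0, 0.185]
    - [1, 0, 0, 0, 0.185]
    - [1, 0, 0, 0, 0.185]
    - [1, 0, 0, 0, 0.185]
    - [1, 0, 0, 0, 0.185]
    - [1, 0, 0, 0, 0.185]
    - [1, 0, 0, 0, 0.18]
    - [1, -1.5, 4.5, 0, 0]
    - [1, -1.5, 4.5, 0, 0]
    - [1, 0, 0, 0, 0]

```text
time: 53.52
position: [0.5385, 0.2555, 0.1418]
tool_rot: [2.43, 1.986, -0.003]
ft_force: [-0.6, 1.2, -2.4]
grip_width: 0.214
```

play_rows:
  motion:
    - [1, 0, 0, 3, 0]
    - [1, 0, 0, 3, 0]
    - [1, 0, 0, 0, 0]
    - [1, 0, 0, 0, 0]
    - [1, 0, 0, 0, 0]

```text
time: 54.15
position: [0.5365, 0.2608, 0.0848]
tool_rot: [2.425, 1.997, 0.004]
ft_force: [0.7, -0.1, -1.5]
grip_width: 0.215
```

```bash
python3 -c "
from h import *
rel([.5094,.1304]); rows([*(np.array([.5094,.1304])+V*.125),.0333],-11.2)"
```

```text
u 1.22 L(v) 133.16 z 84.77 Fu 0.69 Fv 0.08 Fz -1.46 tq [-0.08  0.05 -0.05] t 54.15
pos [536.5 260.8  84.8] jawdir -11.0 tilt 0.15 need xyz cm [-0.83 -0.13  5.15] spin 0.003 (other -3.139) q7 -0.59 grip 0.215 F [ 0.7 -0.1 -1.5] t 54.15
```

play_rows:
  motion:
    - [1, -0.5, -0.12, 2.5, 0.003]
    - [1, 0, 0, 2, 0]
    - [1, 0, 0, 0.6, 0]
    - [1, 0, 0, 0, 0]
    - [1, 0, 0, 0, 0]
    - [1, 0, 0, 0, 0]

```text
time: 54.9
position: [0.534, 0.2558, 0.0331]
tool_rot: [2.428, 1.993, 0.002]
ft_force: [0.6, -0.5, -2.0]
grip_width: 0.219
```

```bash
python3 -c "
from h import *
rel([.5094,.1304]); rows([*(np.array([.5094,.1304])+V*.105),.0333],-11.2)
t=img('top');s=img('side');cv2.imwrite('pics/s21.png',s);cv2.imwrite('pics/t21.png',t)
crop(s,170,130,300,210,6,'pics/s21c.png');crop(t,170,160,250,240,8,'pics/t21c.png')"
```

```text
u -0.18 L(v) 127.83 z 33.05 Fu 0.69 Fv -0.40 Fz -2.03 tq [-0.12  0.04 -0.01] t 54.90
pos [534.  255.8  33.1] jawdir -11.2 tilt 0.09 need xyz cm [-2.28  0.02 -0.03] spin -0.000 (other 3.141) q7 -0.57 grip 0.219 F [ 0.6 -0.5 -2. ] t 54.9
```

View pics/t21c.png

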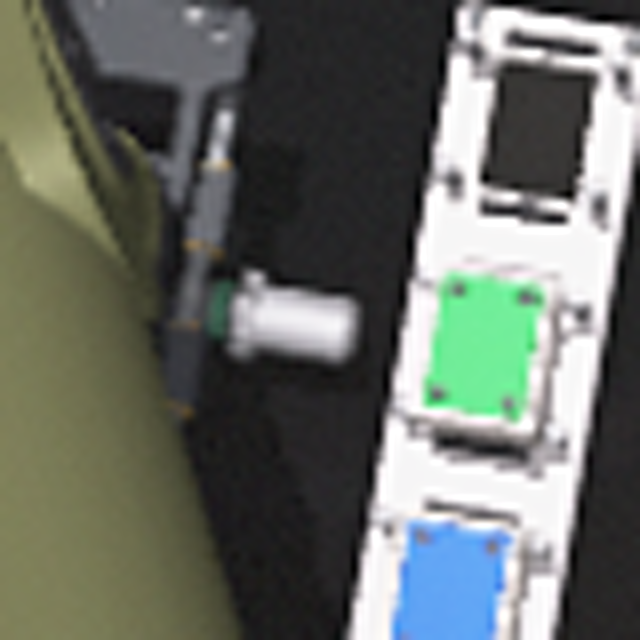

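Go end (green ring) faces green and is aligned. Advancing.

play_rows:
  motion:
    - [1, -0.8, 0.02, -0.02, 0]
    - [1, -0.8, 0, 0, 0]
    - [1, -0.6, 0, 0, 0]
    - [1, 0, 0, 0, 0]
    - [1, 0, 0, 0, 0]
    - [1, 0, 0, 0, 0]

```text
time: 55.75
position: [0.5294, 0.2343, 0.0325]
tool_rot: [-2.427, -1.994, -0.001]
ft_force: [0.3, 1.0, -1.9]
grip_width: 0.215
```

```bash
python3 -c "
from h import *
rel([.5094,.1304]); rows([*(np.array([.5094,.1304])+V*.105),.0333],-11.2)"
```

```text
u -0.55 L(v) 105.79 z 32.53 Fu 0.10 Fv 1.04 Fz -1.90 tq [-0.12  0.05 -0.02] t 55.75
pos [529.4 234.3  32.5] jawdir -11.2 tilt 0.02 need xyz cm [-0.08  0.05 -0.08] spin 0.000 (other -3.142) q7 -0.54 grip 0.215 F [ 0.3  1.  -1.9] t 55.75
```

play_rows:
  motion:
    - [1, -0.3, 0.05, -0.08, 0]
    - [1, -0.3, 0, 0, 0]
    - [1, -0.3, 0, 0, 0]
    - [1, 0, 0, 0, 0]
    - [1, 0, 0, 0, 0]

```text
time: 56.38
position: [0.5281, 0.225, 0.0333]
tool_rot: [-2.428, -1.993, -0.0]
ft_force: [0.2, -0.3, -1.4]
grip_width: 0.219
```

play_rows:
  motion:
    - [1, -0.3, 0, 0, 0]
    - [1, -0.3, 0, 0, 0]
    - [1, -0.3, 0, 0, 0]
    - [1, -0.3, 0, 0, 0]
    - [1, 0, 0, 0, 0]

```text
time: 57.0
position: [0.5258, 0.2128, 0.0333]
tool_rot: [2.429, 1.993, 0.0]
ft_force: [0.1, 0.5, -2.7]
grip_width: 0.218
```

```bash
python3 -c "
from h import *
rel([.5094,.1304])"
```

```text
u 0.10 L(v) 83.98 z 33.28 Fu 0.05 Fv 0.50 Fz -2.65 tq [-0.08  0.04  0.06] t 57.00
```

play_rows:
  motion:
    - [1, -0.3, 0, 0, 0]
    - [1, -0.3, 0, 0, 0]
    - [1, -0.3, 0, 0, 0]
    - [1, -0.3, 0, 0, 0]
    - [1, -0.3, 0, 0, 0]
    - [1, 0, 0, 0, 0]

```text
time: 57.75
position: [0.5229, 0.1981, 0.0333]
tool_rot: [2.429, 1.993, 0.0]
ft_force: [1.0, 0.7, -1.5]
grip_width: 0.213
```

play_rows:
  motion:
    - [1, -0.1, 0, 0, 0]
    - [1, -0.1, 0, 0, 0]
    - [1, -0.1, 0, 0, 0]
    - [1, 0, 0, 0, 0]

```text
time: 58.25
position: [0.5223, 0.1954, 0.0333]
tool_rot: [2.428, 1.993, 0.0]
ft_force: [-0.3, 0.6, -2.9]
grip_width: 0.216
```

play_rows:
  motion:
    - [1, -0.1, 0, 0, 0]
    - [1, -0.1, 0, 0, 0]
    - [1, 0, 0, 0, 0]

```text
time: 58.62
position: [0.5219, 0.1936, 0.0333]
tool_rot: [-2.428, -1.993, -0.0]
ft_force: [0.3, 0.1, -1.9]
grip_width: 0.215
```

```bash
python3 -c "
from h import *
rel([.5094,.1304])"
```

```text
u 0.02 L(v) 64.40 z 33.32 Fu 0.29 Fv 0.18 Fz -1.88 tq [-0.09  0.12 -0.02] t 58.62
```

play_rows:
  motion:
    - [1, -0.1, 0, 0, 0]
    - [1, 0, 0, 0, 0]
    - [1, -0.1, 0, 0, 0]
    - [1, 0, 0, 0, 0]

```text
time: 59.12
position: [0.5215, 0.1916, 0.0333]
tool_rot: [-2.428, -1.993, -0.0]
ft_force: [0.7, 1.8, -2.2]
grip_width: 0.212
```

play_rows:
  motion:
    - [1, -0.08, 0, 0, 0]
    - [1, 0, 0, 0, 0]

```text
time: 59.38
position: [0.5214, 0.1907, 0.0333]
tool_rot: [2.428, 1.993, 0.0]
ft_force: [0.4, 1.1, -2.3]
grip_width: 0.21
```

play_rows:
  motion:
    - [1, -0.08, 0, 0, 0]
    - [1, 0, 0, 0, 0]

```text
time: 59.62
position: [0.5213, 0.1903, 0.0333]
tool_rot: [-2.428, -1.993, -0.001]
ft_force: [0.7, 2.2, -2.4]
grip_width: 0.215
```

```bash
python3 -c "
from h import *
rel([.5094,.1304])"
```

```text
u 0.07 L(v) 61.09 z 33.34 Fu 0.23 Fv 2.26 Fz -2.39 tq [ 0.51 -0.05 -0.01] t 59.62
```

play_rows:
  motion:
    - [1, -0.08, 0, 0, 0]
    - [1, 0, 0, 0, 0]

```text
time: 59.88
position: [0.5213, 0.1903, 0.0335]
tool_rot: [-2.427, -1.994, -0.003]
ft_force: [1.3, 4.6, -3.2]
grip_width: 0.214
```

play_rows:
  motion:
    - [1, -0.08, 0, 0, 0]
    - [1, 0, 0, 0, 0]
    - [1, 0, 0, 0, 0]

```text
time: 60.25
position: [0.5213, 0.1903, 0.0336]
tool_rot: [-2.427, -1.994, -0.004]
ft_force: [1.0, 6.6, -3.4]
grip_width: 0.214
```

```bash
python3 -c "
from h import *
rel([.5094,.1304])
s=img('side');cv2.imwrite('pics/s22.png',s)
crop(s,170,130,270,210,7.5,'pics/s22c.png')"
```

```text
u 0.02 L(v) 61.02 z 33.63 Fu -0.33 Fv 6.63 Fz -3.36 tq [ 1.27 -0.2  -0.05] t 60.25
```

View pics/s22c.png

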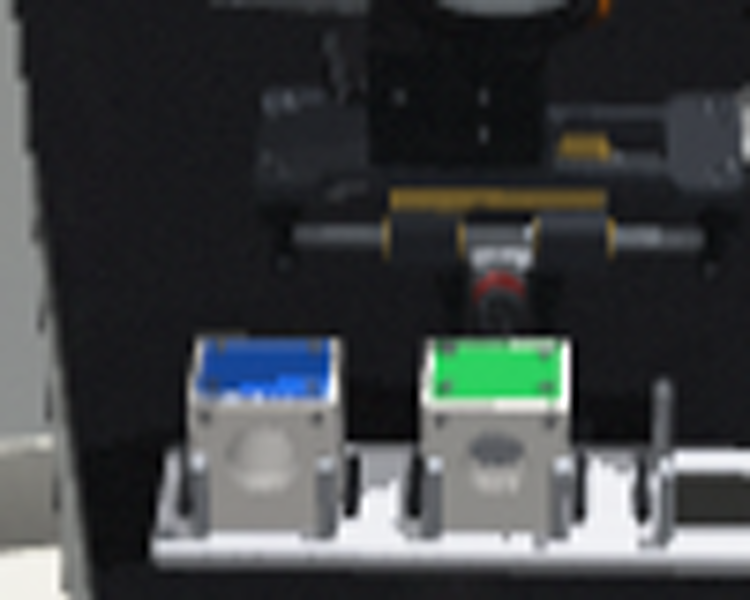

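Go is home in green: stalled at 61.0 mm, 6.6 N, plug visible in bore at (497,450). I'll withdraw, lift over the rack and press the no-go end on the other mouth, which needs no turn.

play_rows:
  motion:
    - [1, 0.3, 0, 0, 0]
    - [1, 0.5, 0, 0, 0]
    - [1, 1, 0, 0, 0]
    - [1, 1, 0, 0, 0]
    - [1, 1, 0, 0, 0]
    - [1, 1.5, 0, 0, 0]
    - [1, 1.5, 0, 0, 0]
    - [1, 0, 0, -4, 0]
    - [1, 0, 0, -4, 0]
    - [1, 0, 0, -4, 0]
    - [1, -4.8, 0, 0, 0]
    - [1, -4.8, 0, 0, 0]
    - [1, -4.8, 0, 0, 0]
    - [1, -4.8, 0, 0, 0]
    - [1, -4.8, 0, 0, 0]
    - [1, 0, 0, 0, 0]
    - [1, 0, 0, 0, 0]
    - [1, 0, 0, 0, 0]

```text
time: 62.55
position: [0.4877, 0.0213, 0.1533]
tool_rot: [2.426, 1.996, 0.0]
ft_force: [-0.4, -0.4, -2.5]
grip_width: 0.215
```

```bash
python3 -c "
from h import *
rel([.5094,.1304]); rows([*(np.array([.5094,.1304])-V*.115),.0333],-11.2)
s=img('side');cv2.imwrite('pics/s23.png',s)
crop(s,170,110,310,230,5.5,'pics/s23c.png')"
```

```text
u -0.09 L(v) -111.25 z 153.31 Fu -0.30 Fv -0.50 Fz -2.49 tq [-0.07  0.07  0.03] t 62.55
pos [487.7  21.3 153.3] jawdir -11.1 tilt 0.01 need xyz cm [-3.8e-01  1.0e-02  1.2e+01] spin 0.002 (other -3.140) q7 -0.28 grip 0.215 F [-0.4 -0.4 -2.5] t 62.55
```

View pics/s23c.png

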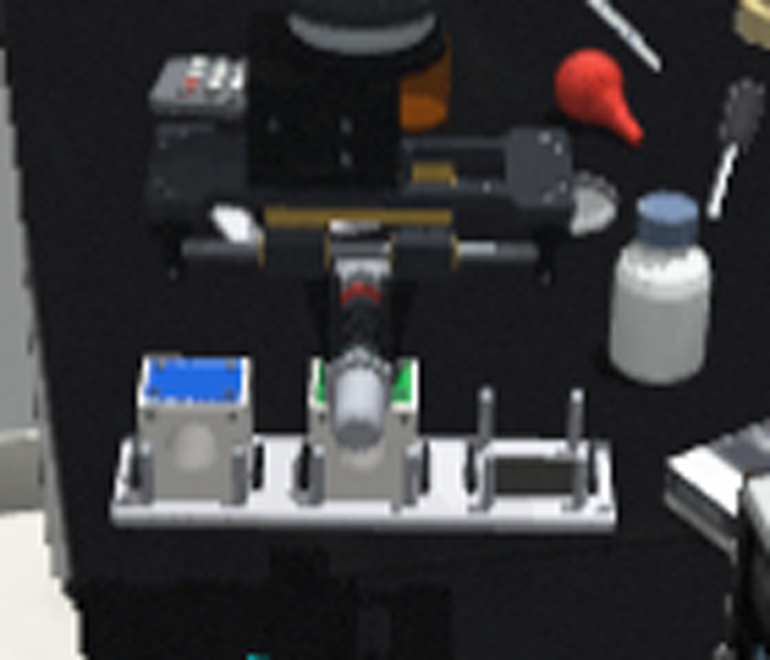

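play_rows:
  motion:
    - [1, -0.5, 0, 3, 0.002]
    - [1, 0, 0, 4, 0]
    - [1, 0, 0, 3, 0]
    - [1, 0, 0, 1.8, 0]
    - [1, 0, 0, 0, 0]
    - [1, 0, 0, 0, 0]
    - [1, 0, 0, 0, 0]

```text
time: 63.48
position: [0.4874, 0.0152, 0.0363]
tool_rot: [2.429, 1.991, 0.003]
ft_force: [0.2, 0.3, -2.8]
grip_width: 0.215
```

```bash
python3 -c "
from h import *
rel([.5094,.1304]); rows([*(np.array([.5094,.1304])-V*.095),.0333],-11.2)"
```

```text
u 0.82 L(v) -117.29 z 36.31 Fu 0.17 Fv 0.39 Fz -2.82 tq [-0.1   0.05 -0.03] t 63.48
pos [487.4  15.2  36.3] jawdir -11.3 tilt 0.12 need xyz cm [ 2.23 -0.09  0.3 ] spin -0.002 (other 3.139) q7 -0.18 grip 0.215 F [ 0.2  0.3 -2.8] t 63.48
```

play_rows:
  motion:
    - [1, 0.8, -0.08, 0.25, -0.002]
    - [1, 0.8, 0, 0, 0]
    - [1, 0.5, 0, 0, 0]
    - [1, 0, 0, 0, 0]
    - [1, 0, 0, 0, 0]
    - [1, 0, 0, 0, 0]

```text
time: 64.22
position: [0.4897, 0.0352, 0.0328]
tool_rot: [2.429, 1.993, -0.0]
ft_force: [-0.9, -0.4, -2.4]
grip_width: 0.217
```

```bash
python3 -c "
from h import *
rel([.5094,.1304]); rows([*(np.array([.5094,.1304])-V*.089),.0333],-11.2)"
```

```text
u -0.81 L(v) -97.18 z 32.77 Fu -0.79 Fv -0.57 Fz -2.41 tq [-0.1   0.06 -0.02] t 64.22
pos [489.7  35.2  32.8] jawdir -11.3 tilt 0.01 need xyz cm [ 0.82  0.08 -0.05] spin -0.001 (other 3.141) q7 -0.21 grip 0.217 F [-0.9 -0.4 -2.4] t 64.22
```

play_rows:
  motion:
    - [1, 0.25, 0.08, -0.05, -0.001]
    - [1, 0.2, 0, 0, 0]
    - [1, 0, 0, 0, 0]
    - [1, 0, 0, 0, 0]

```text
time: 64.72
position: [0.4914, 0.0398, 0.0332]
tool_rot: [-2.427, -1.995, 0.0]
ft_force: [0.5, -0.8, -2.6]
grip_width: 0.215
```

```bash
python3 -c "
from h import *
rel([.5094,.1304]); rows([*(np.array([.5094,.1304])-V*.089),.0333],-11.2)"
```

```text
u -0.10 L(v) -92.34 z 33.24 Fu 0.60 Fv -0.68 Fz -2.58 tq [-0.1   0.11 -0.02] t 64.72
pos [491.4  39.8  33.2] jawdir -11.2 tilt 0.00 need xyz cm [ 0.33  0.01 -0.01] spin 0.001 (other -3.141) q7 -0.22 grip 0.215 F [ 0.5 -0.8 -2.6] t 64.72
```

play_rows:
  motion:
    - [1, 0.1, 0, 0, 0]
    - [1, 0, 0, 0, 0]
    - [1, 0.1, 0, 0, 0]
    - [1, 0, 0, 0, 0]

```text
time: 65.22
position: [0.4918, 0.0419, 0.0333]
tool_rot: [-2.427, -1.995, -0.0]
ft_force: [-0.4, 0.2, -3.1]
grip_width: 0.216
```

play_rows:
  motion:
    - [1, 0.1, 0, 0, 0]
    - [1, 0, 0, 0, 0]
    - [1, 0.08, 0, 0, 0]
    - [1, 0, 0, 0, 0]

```text
time: 65.72
position: [0.4921, 0.0433, 0.0332]
tool_rot: [2.427, 1.994, -0.0]
ft_force: [0.1, -0.3, -1.6]
grip_width: 0.217
```

```bash
python3 -c "
from h import *
rel([.5094,.1304])"
```

```text
u -0.06 L(v) -88.78 z 33.23 Fu 0.14 Fv -0.29 Fz -1.62 tq [-0.28  0.06  0.  ] t 65.72
```

play_rows:
  motion:
    - [1, 0.08, 0, 0, 0]
    - [1, 0, 0, 0, 0]
    - [1, 0.08, 0, 0, 0]
    - [1, 0, 0, 0, 0]

```text
time: 66.22
position: [0.4925, 0.0451, 0.0332]
tool_rot: [2.427, 1.995, 0.0]
ft_force: [-0.5, -1.7, -1.9]
grip_width: 0.215
```

play_rows:
  motion:
    - [1, 0.08, 0, 0, 0]
    - [1, 0, 0, 0, 0]

```text
time: 66.47
position: [0.4926, 0.0461, 0.0333]
tool_rot: [-2.427, -1.995, -0.0]
ft_force: [-0.3, -0.9, -1.6]
grip_width: 0.214
```

play_rows:
  motion:
    - [1, 0.08, 0, 0, 0]
    - [1, 0, 0, 0, 0]

```text
time: 66.72
position: [0.4928, 0.0468, 0.0333]
tool_rot: [-2.427, -1.995, -0.0]
ft_force: [-0.9, -1.5, -2.4]
grip_width: 0.216
```

```bash
python3 -c "
from h import *
rel([.5094,.1304])"
```

```text
u -0.07 L(v) -85.19 z 33.26 Fu -0.54 Fv -1.63 Fz -2.41 tq [-0.42  0.15 -0.04] t 66.72
```

Block sliding to the far posts (about 1.5 N). Continuing gently.

play_rows:
  motion:
    - [1, 0.06, 0, 0, 0]
    - [1, 0, 0, 0, 0]

```text
time: 66.97
position: [0.4928, 0.0472, 0.0332]
tool_rot: [-2.427, -1.995, 0.0]
ft_force: [-0.4, -3.0, -2.3]
grip_width: 0.218
```

play_rows:
  motion:
    - [1, 0.06, 0, 0, 0]
    - [1, 0, 0, 0, 0]

```text
time: 67.22
position: [0.4928, 0.0472, 0.0332]
tool_rot: [2.427, 1.994, -0.001]
ft_force: [-0.8, -5.0, -1.4]
grip_width: 0.215
```

play_rows:
  motion:
    - [1, 0.06, 0, 0, 0]
    - [1, 0, 0, 0, 0]

```text
time: 67.47
position: [0.4928, 0.0473, 0.0331]
tool_rot: [2.427, 1.994, -0.002]
ft_force: [-1.3, -5.6, -1.5]
grip_width: 0.216
```

```bash
python3 -c "
from h import *
rel([.5094,.1304])"
```

```text
u -0.16 L(v) -84.77 z 33.10 Fu -0.23 Fv -5.76 Fz -1.47 tq [-1.28  0.34 -0.01] t 67.47
```

play_rows:
  motion:
    - [1, 0, 0, 0, 0]
    - [1, 0, 0, 0, 0]
    - [1, 0, 0, 0, 0]
    - [1, 0, 0, 0, 0]
    - [1, 0, 0, 0, 0]
    - [1, 0, 0, 0, 0]

```text
time: 68.22
position: [0.4928, 0.0473, 0.0331]
tool_rot: [2.427, 1.994, -0.002]
ft_force: [-1.6, -5.6, -1.2]
grip_width: 0.215
```

```bash
python3 -c "
from h import *
rel([.5094,.1304]); rows([.5,.1,.0333],-11.2)
t=img('top');s=img('side');cv2.imwrite('pics/s24.png',s);cv2.imwrite('pics/t24.png',t)
crop(s,170,130,270,210,7.5,'pics/s24c.png');crop(t,190,170,290,260,7,'pics/t24c.png')"
```

```text
u -0.17 L(v) -84.75 z 33.12 Fu -0.53 Fv -5.78 Fz -1.15 tq [-1.25  0.32  0.03] t 68.22
pos [492.8  47.3  33.1] jawdir -11.2 tilt 0.08 need xyz cm [ 5.31 -0.32 -0.03] spin -0.000 (other 3.141) q7 -0.24 grip 0.215 F [-1.6 -5.6 -1.2] t 68.22
```

View pics/t24c.png

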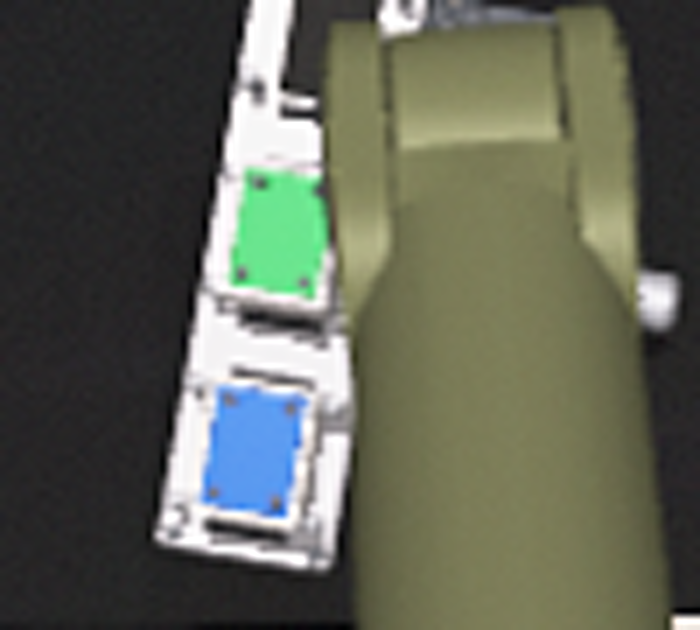

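play_rows:
  motion:
    - [1, -0.3, 0, 0, 0]
    - [1, -0.7, 0, 0, 0]
    - [1, -1.5, 0, 0, 0]
    - [1, -1, 0, -2, 0]
    - [1, 0, 0, -4, 0]
    - [1, 0, 0, -4, 0]
    - [1, 0, 0, -3, 0]
    - [1, 0, 0, 0, 0]

```text
time: 69.32
position: [0.488, 0.0136, 0.1656]
tool_rot: [2.427, 1.993, 0.008]
ft_force: [1.3, 0.1, -2.1]
grip_width: 0.215
```

```bash
python3 -c "
from h import *
rows([.5152,.4278,.16],101.0)"
```

```text
pos [488.   13.6 165.6] jawdir -11.2 tilt 0.32 need xyz cm [41.16 -5.39  0.65] spin 1.183 (other -1.959) q7 -0.27 grip 0.215 F [ 1.3  0.1 -2.1] t 69.33
```

play_rows:
  motion:
    - [1, 4.55, -0.6, 0, 0]
    - [1, 4.55, -0.6, 0, 0]
    - [1, 4.55, -0.6, 0, 0]
    - [1, 4.55, -0.6, 0, 0]
    - [1, 4.55, -0.6, 0, 0]
    - [1, 4.55, -0.6, 0, 0]
    - [1, 4.55, -0.6, 0, 0]
    - [1, 4.55, -0.6, 0, 0]
    - [1, 4.55, -0.6, 0, 0]
    - [1, 0, 0, 0, -0.178]
    - [1, 0, 0, 0, -0.178]
    - [1, 0, 0, 0, -0.178]
    - [1, 0, 0, 0, -0.178]
    - [1, 0, 0, 0, -0.178]
    - [1, 0, 0, 0, -0.178]
    - [1, 0, 0, 0, -0.178]
    - [1, 0, 0, 0, -0.178]
    - [1, 0, 0, 0, -0.178]
    - [1, 0, 0, 0, -0.178]
    - [1, 0, 0, 0, -0.178]

```text
time: 71.82
position: [0.5122, 0.425, 0.1606]
tool_rot: [0.31, -3.123, 0.003]
ft_force: [0.1, 0.3, -1.7]
grip_width: 0.216
```

play_rows:
  motion:
    - [1, 0, 0, 0, 0]
    - [1, 0, 0, 0, 0]
    - [1, 0, 0, 0, 0]
    - [1, 0, 0, 0, 0]

```text
time: 72.32
position: [0.5126, 0.4263, 0.1632]
tool_rot: [-0.3, 3.127, 0.0]
ft_force: [0.4, 0.4, -3.0]
grip_width: 0.213
```

```bash
python3 -c "
from h import *
rows([.5152,.4278,.08],101.0)"
```

```text
pos [512.6 426.3 163.2] jawdir 101.0 tilt 0.00 need xyz cm [-0.28  0.09  8.32] spin -0.001 (other 3.141) q7 1.02 grip 0.213 F [ 0.4  0.4 -3. ] t 72.33
```

play_rows:
  motion:
    - [1, -0.28, 0.1, 3, 0]
    - [1, 0, 0, 3, 0]
    - [1, 0, 0, 2.5, 0]
    - [1, 0, 0, 0, 0]
    - [1, 0, 0, 0, 0]
    - [1, 0, 0, 0, 0]
    - [1, 0, 0, 0, 0]

```text
time: 73.2
position: [0.5158, 0.4283, 0.0796]
tool_rot: [-0.301, 3.125, 0.002]
ft_force: [0.3, -0.2, -3.2]
grip_width: 0.214
```

```bash
python3 -c "
from h import *
rows([.5152,.4278,.0333],101.0)
s=img('side');t=img('top');cv2.imwrite('pics/s25.png',s);cv2.imwrite('pics/t25.png',t)
crop(s,180,95,270,175,8,'pics/s25c.png');crop(t,90,150,180,250,7,'pics/t25c.png')"
```

```text
pos [515.8 428.3  79.6] jawdir 101.0 tilt 0.12 need xyz cm [ 0.08 -0.05  4.63] spin 0.000 (other -3.141) q7 1.02 grip 0.214 F [ 0.3 -0.2 -3.2] t 73.2
```

View pics/s25c.png

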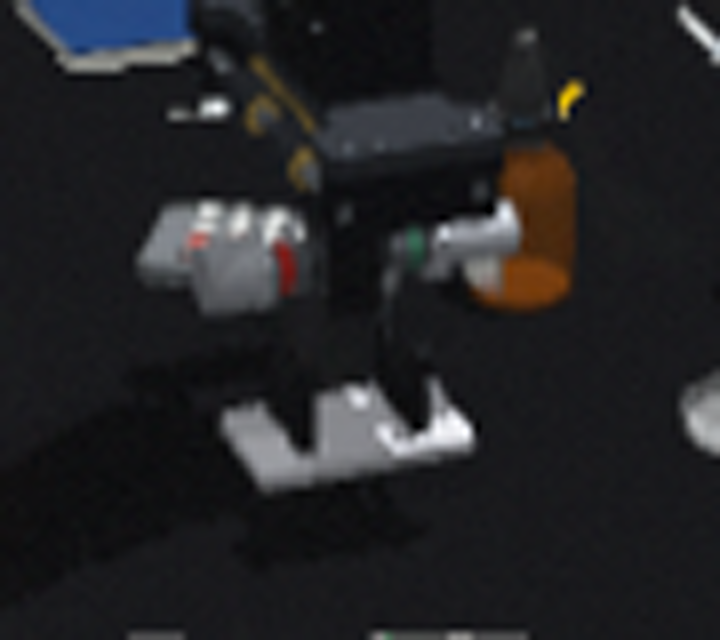

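play_rows:
  motion:
    - [1, 0.07, -0.05, 1.5, 0]
    - [1, 0, 0, 1.5, 0]
    - [1, 0, 0, 1, 0]
    - [1, 0, 0, 0, 0]
    - [1, 0, 0, 0, 0]
    - [1, 0, 0, 0, 0]

```text
time: 74.05
position: [0.5151, 0.4276, 0.039]
tool_rot: [-0.301, 3.126, 0.001]
ft_force: [-0.6, -0.5, -2.8]
grip_width: 0.219
```

```bash
python3 -c "
from h import *
rows([.5152,.4278,.0333],101.0)"
```

```text
pos [515.1 427.6  39. ] jawdir 101.0 tilt 0.08 need xyz cm [-0.01  0.02  0.57] spin 0.000 (other -3.141) q7 1.02 grip 0.219 F [-0.6 -0.5 -2.8] t 74.05
```

play_rows:
  motion:
    - [1, 0, 0.02, 0.3, 0]
    - [1, 0, 0, 0.2, 0]
    - [1, 0, 0, 0, 0]
    - [1, 0, 0, 0, 0]

```text
time: 74.55
position: [0.5146, 0.4277, 0.0334]
tool_rot: [-0.302, 3.127, 0.001]
ft_force: [-0.0, 0.9, -1.2]
grip_width: 0.216
```

play_rows:
  motion:
    - [1, 0, 0, 0.06, 0]
    - [1, 0, 0, 0, 0]
    - [1, 0, 0, 0, 0]

```text
time: 74.92
position: [0.5147, 0.4278, 0.0333]
tool_rot: [-0.302, 3.127, 0.001]
ft_force: [-2.0, 0.2, 4.0]
grip_width: 0.213
```

play_rows:
  motion:
    - [0.7, 0, 0, 0, 0]
    - [0.55, 0, 0, 0, 0]
    - [0.5, 0, 0, 0, 0]
    - [0.5, 0, 0, 0, 0]
    - [0.5, 0, 0, -2, 0]
    - [0.5, 0, 0, -5, 0]
    - [0.5, 0, 0, -5, 0]
    - [0.4, 0, 0, -5, 0]
    - [0.4, 0, -5, 0, 0]
    - [0.4, 0, -5, 0, 0]
    - [0.4, 0, -5, 0, 0]
    - [0.4, 0, -5, 0, 0]
    - [0.4, 0, 0, 0, 0]
    - [0.4, 0, 0, 0, 0]

```text
time: 76.68
position: [0.553, 0.2318, 0.2041]
tool_rot: [-0.301, 3.126, 0.003]
ft_force: [0.5, 0.6, 0.6]
grip_width: 0.6
```

```bash
python3 -c "
from h import *
rows([.5152,.4278,.0333],101.0)
s=img('side');t=img('top');cv2.imwrite('pics/s26.png',s);cv2.imwrite('pics/t26.png',t)
crop(s,170,90,310,215,5.5,'pics/s26c.png')"
```

```text
pos [553.  231.8 204.1] jawdir 101.0 tilt 0.13 need xyz cm [-1.000e-02  1.993e+01  1.711e+01] spin 0.000 (other -3.141) q7 1.33 grip 0.6 F [0.5 0.6 0.6] t 76.67
```

View pics/s26c.png

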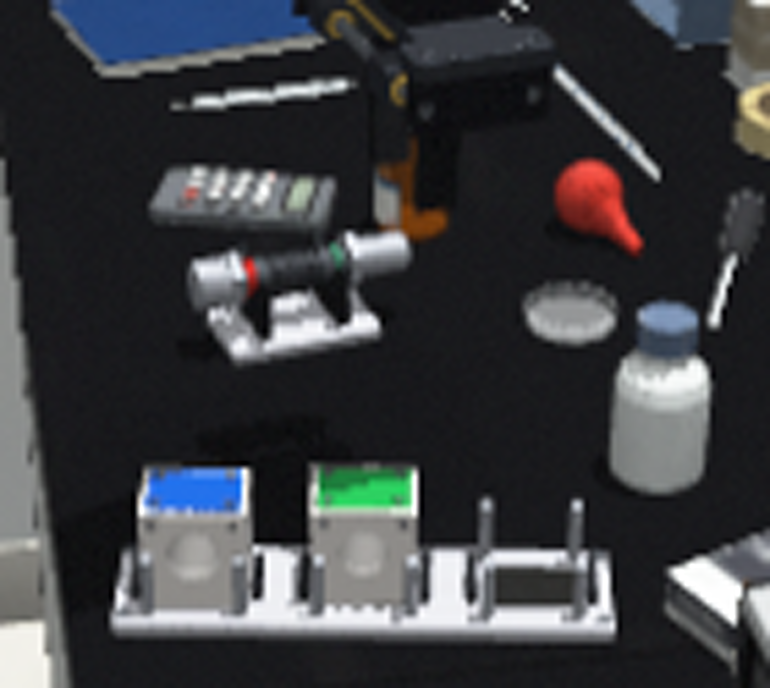

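View pics/t26.png

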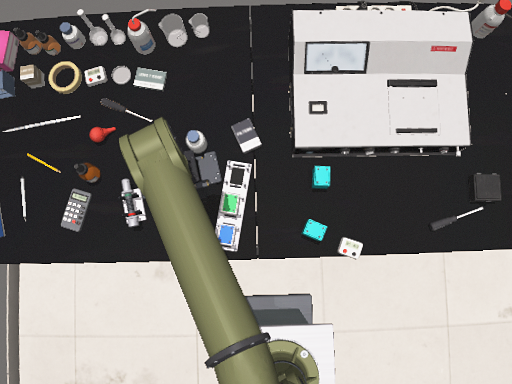

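The gauge lies in the cradle at crop (300,262). Blue and green stand in the rack at (195,535) and (363,530), the bystanders and turquoise decoys haven't moved, and there's still no yellow block. Handing in.

```bash
python3 -c "
from h import *
print(ticket.close_job())"
```

```text
the job is handed in; nothing more can be done
None
```

I stood the blue and green blocks in adjacent end and middle nests of the rack, checked both bores, and laid the gauge back in its cradle. I handed in at about 77 s. Yellow was in neither camera view, so I passed over it, and I left the two turquoise look-alikes alone.

| Block | Go end | No-go end |
|---|---|---|
| Blue (checked first) | Fully home: flange at the face, stopped at 6 N, plug seen in the bore | Held at 5.5–6 N for about 0.8 s, did not go in |
| Green | Fully home: flange at the face, stopped at 6.6 N, plug seen in the bore | Held at about 5.8 N for about 0.75 s on the opposite mouth, did not go in |

- **Forces:** I held the blocks with 30 N. At my readings between moves, the gauge never pressed a block with more than 7 N.
- **Final pictures:** both blocks stand in their nests, the gauge is in its cradle, and nothing else has moved. I saw no sign of a knocked block or gauge.
- **Disagreements:** the two cameras differed by about 2–3 mm on the block positions, so I used the average. After each long turn the arm's reading was off by a few millimetres until it settled, so I waited and corrected each time.

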